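Lock the microscope stage and load the specimen mounts

TASK

Screw the clamp collar on the specimen stage down clockwise (more than two whole turns) until it is home on its seat with its cross hole lined up with the hole in the keeper lug, white dot toward the lug, and then push the locking pin through the lug into the collar until its head is up against the lug. After that stand every specimen mount lying on the table upright in a socket of the stage, one to a socket, taper down and fully seated, and leave the other things on the table where they are.

Things in the scene. Friction and masses are not known exactly. Their poses are not given: they have to be found in the camera images.
- collar (a joint): Threaded clamp collar on the stage's stud: steel square nut 40 x 40 x 26 mm, cross hole 12 mm through it, black grip bar on top. Rad, clockwise seen from above counts up; 0 = home (on its seat, hole in line with the lug's). Starts 2.05 to 2.6 turns short (-16.3 to -12.9). Sinks 6 mm a turn. Stop 0.5 rad past home. Friction 0.06 N m; stays where left.
- collar_bar (a point): Centre of the black grip bar on the collar: 46 mm along x, 14 mm along y, 26 mm high, z up; turns, rises and sinks with the collar, 61 mm above the table at home. The cross hole runs along its x, 26 mm lower. A white dot on top marks its -x end, which faces the lug at home. Free all round above the nut.
- stage: Specimen stage, fixed, at a new place and yaw each run: dark base plate 130 (x) x 300 (y) x 12 mm, origin under its centre, z up. On it along y: sockets 1, 2, 3 at y -115, -55, +5 mm, collar's axis at y +105 mm (all x 0), keeper lug on the collar's -x side.
- keyhole (a point): Mouth of the hole (11 mm) in the keeper lug, an aluminium plate 36 mm wide, 10 mm thick, top 58 mm above the table. The point is the hole's centre on the lug's outer face, 35 mm above the table. x points level into the hole to the collar's axis 45 mm ahead; the nut's near face is 25 mm ahead. z up; turns with the stage.
- pin_head (a point): Centre of the locking pin's head, a black block 30 (along x) x 20 x 20 mm lying flat on the table, centre 10 mm up. A steel shaft 7 mm thick and 55 mm long with a tapered tip stands out of its +x face along x. About 60 g, balance point in the head.
- pin_tip (a point): End of the pin's shaft, 70 mm from the head's centre along x (same axes as pin_head). With the head against the lug it is 55 mm beyond the keyhole point along the keyhole's x.
- socket1 (a point): Centre of the mouth of socket 1, one of three upright steel tapered cups on the stage, 60 mm apart: mouth 54 mm above the table, 39 mm outside; inside a round taper 30 mm wide at the mouth, 15 mm at 42 mm depth, matching the mounts. A seated mount's block stands about 2 mm above this point. z up, x and y as the stage's.
- socket2 (a point): Centre of the mouth of socket 2, one of three upright steel tapered cups on the stage, 60 mm apart: mouth 54 mm above the table, 39 mm outside; inside a round taper 30 mm wide at the mouth, 15 mm at 42 mm depth, matching the mounts. A seated mount's block stands about 2 mm above this point. z up, x and y as the stage's.
- socket3 (a point): Centre of the mouth of socket 3, one of three upright steel tapered cups on the stage, 60 mm apart: mouth 54 mm above the table, 39 mm outside; inside a round taper 30 mm wide at the mouth, 15 mm at 42 mm depth, matching the mounts. A seated mount's block stands about 2 mm above this point. z up, x and y as the stage's.
- mount1_mid (a point): Centre of the 30 mm cube aluminium block of specimen mount 1. On one end (-x) a steel taper, 29.6 mm wide at the block, 15.4 mm at its end, 40 mm long; on the other (+x) a cartridge or bullet, 11 mm wide, 20 mm long. About 140 g. Starts lying on a flat of the block, centre 15 mm up; x points up when it stands in a socket. Two or three mounts are present.
- mount1_tip (a point): Centre of the small end of mount 1's taper, 55 mm from the block's centre along -x (same axes as mount1_mid); about 38 mm below the socket's mouth point when seated.
- mount2_mid (a point): Centre of the 30 mm cube aluminium block of specimen mount 2. On one end (-x) a steel taper, 29.6 mm wide at the block, 15.4 mm at its end, 40 mm long; on the other (+x) a cartridge or bullet, 11 mm wide, 20 mm long. About 140 g. Starts lying on a flat of the block, centre 15 mm up; x points up when it stands in a socket. Two or three mounts are present.
- mount2_tip (a point): Centre of the small end of mount 2's taper, 55 mm from the block's centre along -x (same axes as mount2_mid); about 38 mm below the socket's mouth point when seated.
- mount3_mid (a point): Centre of the 30 mm cube aluminium block of specimen mount 3. On one end (-x) a steel taper, 29.6 mm wide at the block, 15.4 mm at its end, 40 mm long; on the other (+x) a cartridge or bullet, 11 mm wide, 20 mm long. About 140 g. Starts lying on a flat of the block, centre 15 mm up; x points up when it stands in a socket. Two or three mounts are present.
- mount3_tip (a point): Centre of the small end of mount 3's taper, 55 mm from the block's centre along -x (same axes as mount3_mid); about 38 mm below the socket's mouth point when seated.
- objective: Bystander, to be left alone: a black microscope objective standing on the table, 34 mm diameter, 48 mm high; origin at its underside.
- jar: Bystander, to be left alone: a lidded glass jar, 56 mm diameter, 75 mm high; origin at its underside.
- loupe: Bystander, to be left alone: a low black loupe, 38 mm diameter, 20 mm high; origin at its underside.
- stage_micrometer: Bystander, to be left alone: a glass slide block, 76 x 26 x 8 mm; origin at its underside.
- evidence_box: Bystander, to be left alone: a small cardboard box, 85 x 110 x 35 mm; origin at its underside.
- driver: Bystander, to be left alone: a screwdriver, 160 mm long, lying; origin at its underside.
There are look-alikes about, which are no part of the job. Leave any purple or yellow look-alike of the part that bears pin_head alone.

How it is judged:
On the way, in this order (a step that is already met when the one before it is completed fails the run):
1. the collar is run down to home with its cross hole in line with the lug's hole, and stands still (value of joint collar between -0.15 and 0.15 rad and velocity of joint collar between -0.1 and 0.1 rad/s), for 0.2 s.
2. the locking pin is pushed through the lug into the collar (value of joint collar between -0.15 and 0.15 rad and x of pin_tip in the frame of keyhole above 0.045 m and y of pin_tip in the frame of keyhole between -0.005 and 0.005 m and z of pin_tip in the frame of keyhole between -0.005 and 0.005 m), for 0.2 s.
3. every mount present stands seated in a socket (((horizontal distance between mount1_tip and socket1 below 0.006 m and z of mount1_tip in the frame of socket1 below -0.035 m) or (horizontal distance between mount1_tip and socket2 below 0.006 m and z of mount1_tip in the frame of socket2 below -0.035 m) or (horizontal distance between mount1_tip and socket3 below 0.006 m and z of mount1_tip in the frame of socket3 below -0.035 m)) and angle between each of mount1_mid, mount2_mid, mount3_mid's own x axis and vertical below 0.1 rad and ((horizontal distance between mount2_tip and socket1 below 0.006 m and z of mount2_tip in the frame of socket1 below -0.035 m) or (horizontal distance between mount2_tip and socket2 below 0.006 m and z of mount2_tip in the frame of socket2 below -0.035 m) or (horizontal distance between mount2_tip and socket3 below 0.006 m and z of mount2_tip in the frame of socket3 below -0.035 m)) and ((horizontal distance between mount3_tip and socket1 below 0.006 m and z of mount3_tip in the frame of socket1 below -0.035 m) or (horizontal distance between mount3_tip and socket2 below 0.006 m and z of mount3_tip in the frame of socket2 below -0.035 m) or (horizontal distance between mount3_tip and socket3 below 0.006 m and z of mount3_tip in the frame of socket3 below -0.035 m))), for 0.2 s.
At the end, for the whole second after the job is handed in: Collar within 0.15 rad of home; pin tip at least 45 mm past the lug's outer face, within 5 mm of the hole's axis; each mount present within 0.1 rad of upright, its small end within 6 mm of a socket's axis and 35 mm or more below the mouth; all at rest (all of step 2 and all of step 3 and linear speed of each of pin, mount1, mount2, mount3 below 0.02 m/s); the robot touches nothing.
It fails at once if a bystander is pushed more than 6 cm from its place (distance of any of objective, jar, loupe, stage_micrometer, evidence_box, driver from where it was at the start of the episode above 0.06 m).
Of mount1, mount2, mount3 only 2 to 3 are there at a start; the rules pass over those that are not, and their reading is None.
At some moment in a run one of pin, mount1, mount2, mount3 may be knocked a few centimetres aside while the robot is not near it.
It also fails if it takes over 210 s, if anything falls off the work surface, if the arm or the gripper's body presses on something with over 40 N, if the wrist force passes 120 N, or if a joint passes its speed limit or range.

ROBOT

A 6-joint arm with a two-finger parallel gripper is mounted at the origin on the work surface. World frame = base frame: x ahead of the robot, y to its left, z up, the work surface at z = 0. Lengths are in m, angles in rad, forces in N, time in s.
With the tool pointing down it reaches from about 0.35 to 0.875 m from the base axis. Payload 4.2 kg.
Tool frame: the origin (TCP) lies at the very end of the fingers, on their centre line; the grasp point (between the pads) lies 19 mm behind it; z points along the fingers, y is the line along which they close (so a half turn about z gives the same grasp; the last joint's range is limited). The gripper opens to 87 mm and grips with 3 to 60 N. Pads are 19 mm wide; open, the fingers measure 117 mm over their backs; the gripper's body (75 mm by 190 mm) begins 51 mm behind the grasp point.
Start: joints at [1.449, 0.385, 0.008, 0, -1.194, -0.259], TCP at [0.232, 0.58, 0.223] pointing down, gripper open.
Joint ranges: [-3.14, 3.14], [-1.21, 2.06], [-1.07, 1.41], [-3.16, 2.05], [-2.99, -0.16], [-3.1, 3.1]. Speed limits (rad/s): [2.79, 2.79, 3.14, 3.14, 3.14, 3.14].

INTERFACE

Orientations are given as a 3x3 rotation matrix whose columns are the frame's x, y, z axes.
In Python, from cell import * gives the robot as it stands.
- The arm moves only by the tool apply_moves, never from a script. Its argument "deltas" is a list of rows, each a list of 7 numbers: the turn, a rotation vector about the world's x, y, z in degrees, then the shift along the world's x, y, z in mm, then the closure, from 0 (fully open) to 1 (shut). In form: [[rx, ry, rz, tx, ty, tz, fingers], ...]. A call has 1 to 8 rows; each row is the pose to reach, as a shift and turn from the pose commanded when the call began; what a row does not reach only later rows make up. A row lasts 1/8 s, in which the tool goes at most 62.5 mm and 10.7 degrees, less where a joint would pass 70% of its speed; a pose out of reach is approached as far as the arm can. A call with a gripper value outside its range is refused whole. The fingers move at their own pace and stop on an object; the grip force is fixed at half the most. Time passes only in rows, so rows that repeat a pose let the fingers close. It gives the time, the measured TCP pose, the force, the opening and the grip force at its end, in the units of the state.
- observe(): the state, without advancing time (a new reading comes with each control period).
- snapshot(name): name is "scene" or "top" or "wrist"; returns the picture (420x560x3 uint8, red, green, blue); there is no depth.
- get_calibration(name): a dict with "camera_matrix" (3x3 intrinsics, pixels), "origin" and "orientation" of the camera in the world. Camera axes: x right, y down, z forward; pixel columns grow to the right and rows downward; lengths in m; the calibration is good to about 2 mm. A picture is of the moment at which its call begins: read the wrist's pose just before it. get_calibration takes no time and is no camera call; for the wrist camera it gives the pose at the moment of the call.
- close_job(): hands the job in; it is judged then, once.
The state is a dict: "time": time; "joints": joint angles; "joint_velocities": joint speeds; "joint_torque": joint torques, N m; "tcp_pos": TCP position; "orientation": TCP orientation; "wrist_force": force on the tool from outside, world axes, zero at the start; "ft_torque": the same for the moment, N m; "gripper_width": finger opening in m; "finger_force": force on a finger pad.
Only numpy, scipy, OpenCV 4.12 (cv2) and the standard library are available. Lean on these libraries where they do the work, as an engineer would, in place of code of your own. Each camera call takes 0.05 s, during which the arm holds its last target. There are 200 camera calls.

## Working session

There is one attempt and no reset: what is moved stays moved. The work goes in short steps, Python scripts to look and compute and a tool call to move; the robot and the scene stay as the last step left them, time stands still between calls to the robot, and variables do not carry over. Pictures are saved under pics/ and viewed, at most 14 in all, crops included, and the job is handed in when it is done.

Besides the shell and the picture viewer there is one more tool, called after ">>>" by a JSON object that holds its "op" and its "data", one argument or row to a line. apply_moves: Moves the arm, as the interface text tells. Its arguments: {"type":"object","properties":{"deltas":{"type":"array","items":{"type":"array","items":{"type":"number"}}}},"required":["deltas"]}

```bash
mkdir -p pics; ls
python3 - <<'E'
from cell import *
import cv2,numpy as np
s=observe();print(s['time'],s['tcp_pos'],np.round(s['orientation'],3).tolist(),s['gripper_width'])
for n in ['scene','top']:
    im=snapshot(n);cv2.imwrite(f'pics/{n}0.png',im[:,:,::-1]);c=get_calibration(n);print(n,np.round(c['camera_matrix'],1).tolist(),np.round(c['origin'],3),np.round(c['orientation'],3).tolist())
E
```

```text
pics
0.0 [0.23204232 0.57966934 0.22145271] [[0.928, -0.372, -0.001], [-0.372, -0.928, -0.002], [0.0, 0.002, -1.0]] 0.08688614375248202
scene [[439.8, 0.0, 276.9], [0.0, 439.8, 209.4], [0.0, 0.0, 1.0]] [ 0.916 -0.562  0.924] [[0.841, 0.421, -0.34], [0.541, -0.653, 0.53], [0.001, -0.629, -0.777]]
top [[528.9, 0.0, 278.2], [0.0, 528.9, 203.5], [0.0, 0.0, 1.0]] [0.286 0.04  1.474] [[0.025, -0.983, 0.184], [-1.0, -0.027, -0.007], [0.012, -0.183, -0.983]]
```

View pics/top0.png

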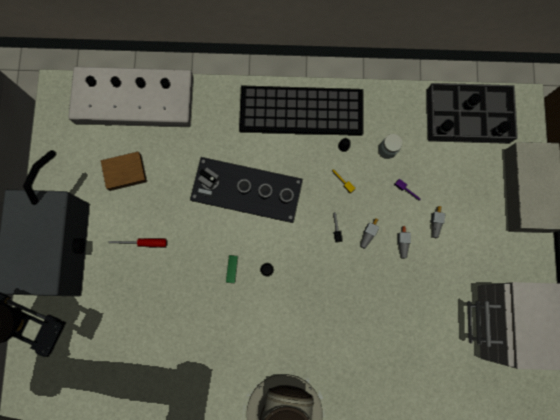

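View pics/scene0.png

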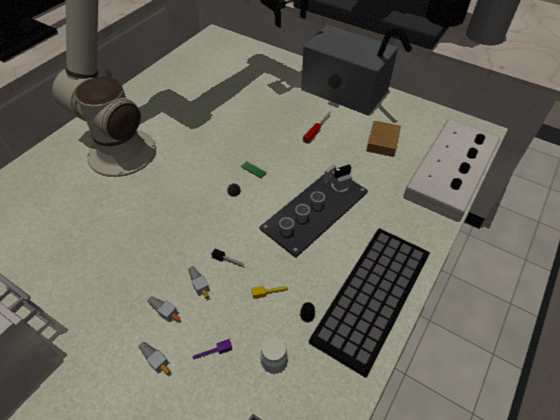

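```bash
cat > h.py <<'E'
from cell import *
import cv2,numpy as np
from scipy.spatial.transform import Rotation as R
def ray(c,uv):
    d=np.linalg.inv(c['camera_matrix'])@[uv[0],uv[1],1]; return np.array(c['origin']),np.array(c['orientation'])@d
def pl(c,uv,z):
    o,d=ray(c,uv); return o+d*(z-o[2])/d[2]
def pr(c,P):
    P=np.atleast_2d(P); q=(P-c['origin'])@np.array(c['orientation']); q=q@np.array(c['camera_matrix']).T; return q[:,:2]/q[:,2:]
def st():
    s=observe(); o=np.array(s['orientation']); print('t',round(s['time'],2),'tcp',np.round(np.array(s['tcp_pos'])*1000,1),'yaw of y axis',round(np.degrees(np.arctan2(o[1,1],o[0,1])),2),'z',np.round(o[:,2],3),'w',round(s['gripper_width']*1000,1),'F',np.round(s['wrist_force'],1),'J',np.round(s['joints'],2)); return s
E
python3 - <<'E'
from h import *
c=get_calibration('top')
for n,uv,z in [('c',(207,180),.08),('s3',(244,186),.054),('s2',(265,190),.054),('s1',(287,195),.054),('pinhead',(338,236),.01),('pinend',(336,215),.01),('m1',(370,231),.02),('m2',(404.5,240),.02),('m3',(438,222),.02),('cA',(202,158),.012),('cB',(302,179),.012),('cC',(294,221),.012),('cD',(191,200),.012)]:
    print(n,np.round(pl(c,uv,z)*1000))
st()
c=get_calibration('wrist');print(c)
E
```

```text
c [606. 224.  80.]
s3 [598. 125.  54.]
s2 [588.  67.  54.]
s1 [576.   7.  54.]
pinhead [ 472. -139.   10.]
pinend [ 531. -133.   10.]
m1 [ 487. -227.   20.]
m2 [ 465. -322.   20.]
m3 [ 518. -417.   20.]
cA [686. 251.  12.]
cB [632. -36.  12.]
cC [511. -15.  12.]
cD [563. 275.  12.]
t 0.1 tcp [232.1 579.7 221.5] yaw of y axis -111.83 z [-0.001 -0.002 -1.   ] w 87.2 F [0.6 0.2 0.4] J [ 1.45  0.39  0.01 -0.   -1.19 -0.26]
{'camera_matrix': array([[339.49131153,   0.        , 279.43310386],
       [  0.        , 339.49131153, 207.81054686],
       [  0.        ,   0.        ,   1.        ]]), 'origin': array([0.29558638, 0.55389243, 0.3846348 ]), 'orientation': array([[-0.37230842, -0.89847136, -0.23267071],
       [-0.92810684,  0.36096816,  0.09121232],
       [ 0.00203506,  0.2499024 , -0.96826889]])}
```

>>> {"op": "apply_moves", "data": {
  "deltas": [
    [0,0,0,40,-50,60,0],
    [0,0,0,80,-100,60,0],
    [0,0,0,120,-150,60,0],
    [0,0,0,160,-200,60,0],
    [0,0,0,200,-250,60,0],
    [0,0,0,230,-300,60,0],
    [0,0,0,260,-350,60,0],
    [0,0,0,270,-390,60,0]
  ]
}}

```text
time: 1.1
tcp_pos: [0.5031, 0.1883, 0.2819]
orientation: [[0.928, -0.372, -0.001], [-0.372, -0.928, -0.001], [-0.001, 0.001, -1.0]]
wrist_force: [1.5, -0.1, -0.5]
gripper_width: 0.0873
finger_force: 0.0
```

>>> {"op": "apply_moves", "data": {
  "deltas": [
    [0,0,0,0,0,0,0.3],
    [0,0,0,0,0,0,0.3]
  ]
}}

```text
time: 1.35
tcp_pos: [0.5022, 0.1901, 0.2823]
orientation: [[0.928, -0.372, -0.001], [-0.372, -0.928, -0.0], [-0.0, 0.0, -1.0]]
wrist_force: [-0.1, 0.1, 0.4]
gripper_width: 0.0744
finger_force: 0.0
```

Run:
```python
from h import *
import pickle
st();c=get_calibration('wrist');im=snapshot('wrist');pickle.dump(c,open('w1.pkl','wb'))
cv2.imwrite('pics/w1.png',im[:,:,::-1]);cv2.imwrite('pics/w1b.png',cv2.resize(im[:,:,::-1],(784,588),interpolation=cv2.INTER_CUBIC))
```

```text
t 1.35 tcp [502.2 190.1 282.3] yaw of y axis -111.86 z [-0.001 -0.    -1.   ] w 74.4 F [-0.1  0.1  0.4] J [ 0.66  0.2  -0.11 -0.   -1.27  0.53]
```

View pics/w1b.png

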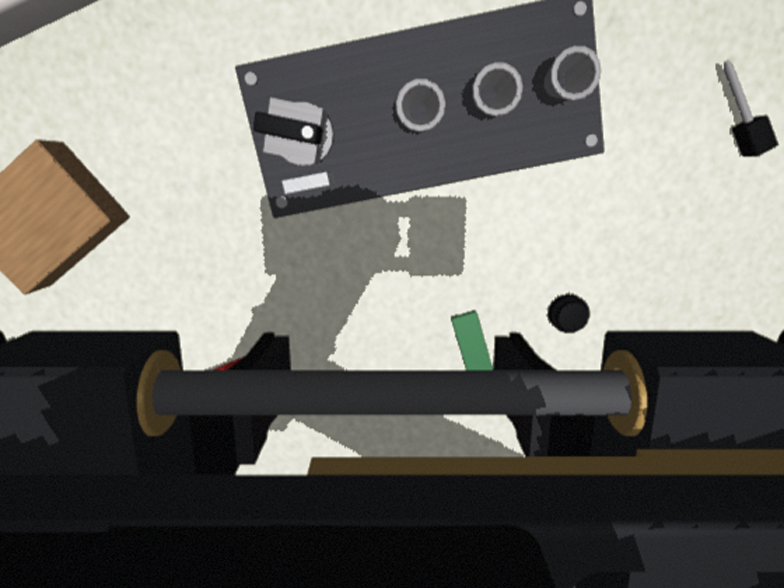

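Run:
```python
from h import *
import pickle
from scipy.optimize import least_squares as LS
c=pickle.load(open('w1.pkl','rb'))
px=np.array([(236,66),(274,216),(603,152),(420,105),(498,89),(576,73),(306,183)])/1.4
L=np.array([(65,150,12),(-65,150,12),(-65,-150,12),(0,5,54),(0,-55,54),(0,-115,54),(-40,105,58)])/1e3
f=lambda p:(np.c_[L[:,:2]@np.array([[np.cos(p[2]),np.sin(p[2])],[-np.sin(p[2]),np.cos(p[2])]])+p[:2],L[:,2]])
r=LS(lambda p:(pr(c,f(p))-px).ravel(),[.598,.119,-.18])
print(r.x,np.degrees(r.x[2]),np.round(r.fun.reshape(-1,2),1).tolist())
p=r.x
def W(x,y):
    C,S=np.cos(p[2]),np.sin(p[2]);return p[:2]+[C*x-S*y,S*x+C*y]
for n,x,y in [('collar',0,.105),('key',-.045,.105),('s1',0,-.115),('s2',0,-.055),('s3',0,.005)]:print(n,np.round(W(x,y)*1000,1))
for z in (.087,.09):
  a,b,d=[pl(c,np.array(u)/1.4,z) for u in[(257,121),(322,132),(307,132)]]
  print(z,np.round(a*1e3),np.round(b*1e3),np.round(d*1e3),np.linalg.norm(a-b))
  v=d[:2]-W(0,.105);print(np.degrees(np.arctan2(v[1],v[0])),np.degrees(np.arctan2(*(b-a)[1::-1])))
for u,z in [((729,62),.01),((755,120),.02),((741,153),.02),((776,146),.02),((736,122),.02)]:print(np.round(pl(c,np.array(u)/1.4,z)*1e3))
np.save('stage.npy',p)
```

```text
[ 0.5999379   0.12007583 -0.19099529] -10.943223958819638 [[-1.5, -0.7], [-0.8, 1.6], [1.5, 0.6], [0.6, -0.2], [-0.0, -0.1], [0.2, -0.1], [-0.0, -0.5]]
collar [619.9 223.2]
key [575.7 231.7]
s1 [578.1   7.2]
s2 [589.5  66.1]
s3 [600.9 125. ]
0.087 [631. 240.  87.] [607. 201.  87.] [611. 210.  87.] 0.046643191630251324
-124.31613050810671 -121.08244173893256
0.09 [631. 240.  90.] [607. 200.  90.] [611. 210.  90.] 0.04625259844266545
-124.66048853221852 -121.08244173893247
[ 540. -132.   10.]
[ 487. -136.   20.]
[ 465. -120.   20.]
[ 460. -149.   20.]
[ 492. -121.   20.]
```

>>> {"op": "apply_moves", "data": {
  "deltas": [
    [0,0,10,30,8,0,0.3],
    [0,0,20,60,16,0,0.3],
    [0,0,30,90,25,0,0.3],
    [0,0,40,118,33,-20,0.3],
    [0,0,50,118,33,-60,0.3],
    [0,0,60,118,33,-100,0.3],
    [0,0,70,118,33,-140,0.3],
    [0,0,80,118,33,-160,0.3]
  ]
}}

```text
time: 2.4
tcp_pos: [0.6183, 0.2246, 0.1193]
orientation: [[0.52, 0.854, -0.004], [0.854, -0.52, -0.002], [-0.004, -0.003, -1.0]]
wrist_force: [0.3, -0.3, 0.5]
gripper_width: 0.0606
finger_force: 0.0
```

Run:
```python
from h import *
import pickle
st();c=get_calibration('wrist');im=snapshot('wrist');pickle.dump(c,open('w2.pkl','wb'))
cv2.imwrite('pics/w2.png',im[:,:,::-1])
p=[[.62,.223,.087],[.62,.223,.048]];print(pr(c,p))
```

```text
t 2.4 tcp [618.3 224.6 119.3] yaw of y axis -31.34 z [-0.004 -0.002 -1.   ] w 60.6 F [ 0.3 -0.3  0.5] J [ 0.59  0.52 -0.04 -0.   -1.02  2.  ]
[[282.25275781 235.42003269]
 [281.94282218 217.3549605 ]]
```

View pics/w2.png

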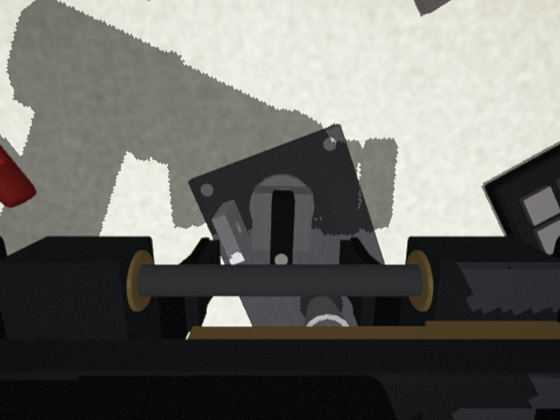

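>>> {"op": "apply_moves", "data": {
  "deltas": [
    [0,0,0,0,0,-20,0.3],
    [0,0,0,0,0,-40,0.3],
    [0,0,0,0,0,-49,0.3],
    [0,0,0,0,0,-49,0.8],
    [0,0,0,0,0,-49,0.9],
    [0,0,0,0,0,-49,0.9],
    [0,0,0,0,0,-49,0.9],
    [0,0,0,0,0,-49,0.9]
  ]
}}

```text
time: 3.45
tcp_pos: [0.6204, 0.2232, 0.0738]
orientation: [[0.527, 0.85, 0.0], [0.85, -0.527, 0.0], [0.0, 0.0, -1.0]]
wrist_force: [-0.2, -0.3, -0.5]
gripper_width: 0.0192
finger_force: 0.0
```

>>> {"op": "apply_moves", "data": {
  "deltas": [
    [0,0,0,0,0,0,1],
    [0,0,0,0,0,0,1],
    [0,0,0,0,0,0,1],
    [0,0,-10,0,0,0,1],
    [0,0,-20,0,0,0,1],
    [0,0,-30,0,0,-0.5,1],
    [0,0,-40,0,0,-0.7,1],
    [0,0,-50,0,0,-0.8,1]
  ]
}}

```text
time: 4.45
tcp_pos: [0.6192, 0.2242, 0.0729]
orientation: [[0.991, 0.137, -0.001], [0.137, -0.991, 0.001], [-0.001, -0.001, -1.0]]
wrist_force: [-5.8, 4.6, 3.3]
gripper_width: 0.0135
finger_force: 30.0
```

>>> {"op": "apply_moves", "data": {
  "deltas": [
    [0,0,-10,-0.5,0.5,-0.2,1],
    [0,0,-20,-0.5,0.5,-0.3,1],
    [0,0,-30,-0.5,0.5,-0.5,1],
    [0,0,-40,-0.5,0.5,-0.7,1],
    [0,0,-50,-0.5,0.5,-0.8,1],
    [0,0,-60,-0.5,0.5,-1,1],
    [0,0,-70,-0.5,0.5,-1.2,1],
    [0,0,-80,-0.5,0.5,-1.3,1]
  ]
}}

```text
time: 5.45
tcp_pos: [0.6198, 0.2254, 0.0716]
orientation: [[0.308, -0.952, 0.001], [-0.952, -0.308, 0.002], [-0.002, -0.002, -1.0]]
wrist_force: [-2.5, 5.4, 1.7]
gripper_width: 0.0135
finger_force: 30.0
```

>>> {"op": "apply_moves", "data": {
  "deltas": [
    [0,0,-10,0,0,-0.2,1],
    [0,0,-20,0,0,-0.3,1],
    [0,0,-30,0,0,-0.5,1],
    [0,0,-40,0,0,-0.7,1],
    [0,0,-50,0,0,-0.8,1],
    [0,0,-60,0,0,-1,1],
    [0,0,-70,0,0,-1.2,1],
    [0,0,-80,0,0,-1.3,1]
  ]
}}

```text
time: 6.45
tcp_pos: [0.6209, 0.225, 0.0703]
orientation: [[-0.884, -0.468, 0.003], [-0.468, 0.884, 0.002], [-0.004, 0.0, -1.0]]
wrist_force: [0.3, 3.6, 0.5]
gripper_width: 0.0134
finger_force: 30.0
```

```bash
python3 -c "
from h import *
st()"
```

```text
t 6.45 tcp [620.9 225.   70.3] yaw of y axis 117.91 z [ 0.003  0.002 -1.   ] w 13.4 F [0.3 3.6 0.5] J [ 0.59  0.57 -0.09  0.   -0.91 -1.68]
```

>>> {"op": "apply_moves", "data": {
  "deltas": [
    [0,0,-10,0,0.5,-0.2,1],
    [0,0,-20,0,0.5,-0.3,1],
    [0,0,-30,0,0.5,-0.5,1],
    [0,0,-40,0,0.5,-0.7,1],
    [0,0,-50,0,0.5,-0.8,1],
    [0,0,-60,0,0.5,-1,1],
    [0,0,-70,0,0.5,-1.2,1],
    [0,0,-70,0,0.5,-1.2,0.4]
  ]
}}

```text
time: 7.45
tcp_pos: [0.6203, 0.2239, 0.0688]
orientation: [[-0.747, 0.665, 0.001], [0.665, 0.747, -0.0], [-0.001, 0.0, -1.0]]
wrist_force: [-0.0, 0.6, -1.2]
gripper_width: 0.0179
finger_force: 0.0
```

>>> {"op": "apply_moves", "data": {
  "deltas": [
    [0,0,0,0,0,0,0.3],
    [0,0,0,0,0,0,0.3],
    [0,0,0,0,0,0,0.3],
    [0,0,0,0,0,20,0.3],
    [0,0,10,0,0,35,0.3],
    [0,0,20,0,0,35,0.3],
    [0,0,30,0,0,35,0.3],
    [0,0,40,0,0,35,0.3]
  ]
}}

```text
time: 8.45
tcp_pos: [0.6197, 0.2242, 0.104]
orientation: [[-1.0, 0.025, 0.0], [0.025, 1.0, 0.0], [-0.0, 0.0, -1.0]]
wrist_force: [0.1, -0.7, -0.6]
gripper_width: 0.0607
finger_force: 0.0
```

>>> {"op": "apply_moves", "data": {
  "deltas": [
    [0,0,10,0,0,0,0.3],
    [0,0,20,0,0,0,0.3],
    [0,0,30,0,0,0,0.3],
    [0,0,40,0,0,0,0.3],
    [0,0,50,0,0,0,0.3],
    [0,0,60,0,0,0,0.3],
    [0,0,70,0,0,0,0.3],
    [0,0,80,0,0,0,0.3]
  ]
}}

```text
time: 9.45
tcp_pos: [0.6197, 0.2242, 0.1039]
orientation: [[-0.199, -0.98, 0.0], [-0.98, 0.199, -0.0], [0.0, -0.0, -1.0]]
wrist_force: [-0.2, -0.0, 0.0]
gripper_width: 0.0608
finger_force: 0.0
```

>>> {"op": "apply_moves", "data": {
  "deltas": [
    [0,0,10,0,0,0,0.3],
    [0,0,20,0,0,0,0.3],
    [0,0,30,0,0,0,0.3],
    [0,0,40,0,0,0,0.3],
    [0,0,50,0,0,0,0.3],
    [0,0,60,0,0,0,0.3],
    [0,0,60,0,0,-20,0.3],
    [0,0,60,0,0,-35,0.3]
  ]
}}

```text
time: 10.45
tcp_pos: [0.6195, 0.2241, 0.0682]
orientation: [[0.745, -0.667, -0.0], [-0.667, -0.745, -0.0], [-0.0, 0.0, -1.0]]
wrist_force: [0.0, -0.7, -0.6]
gripper_width: 0.0611
finger_force: 0.0
```

```bash
python3 -c "
from h import *
st()"
```

```text
t 10.45 tcp [619.5 224.1  68.2] yaw of y axis -131.81 z [-0. -0. -1.] w 61.1 F [ 0.  -0.7 -0.6] J [ 0.59  0.57 -0.09 -0.   -0.91  0.25]
```

>>> {"op": "apply_moves", "data": {
  "deltas": [
    [0,0,0,0,0,0,1],
    [0,0,0,0,0,0,1],
    [0,0,0,0,0,0,1],
    [0,0,0,0,0,0,1],
    [0,0,0,0,0,0,1],
    [0,0,0,0,0,0,1],
    [0,0,-10,0,0,-0.2,1],
    [0,0,-20,0,0,-0.3,1]
  ]
}}

```text
time: 11.45
tcp_pos: [0.62, 0.2245, 0.0689]
orientation: [[0.468, -0.884, 0.001], [-0.884, -0.468, 0.0], [0.0, -0.001, -1.0]]
wrist_force: [0.4, 0.1, 0.2]
gripper_width: 0.0137
finger_force: 30.0
```

>>> {"op": "apply_moves", "data": {
  "deltas": [
    [0,0,-10,0,0,-0.2,1],
    [0,0,-20,0,0,-0.3,1],
    [0,0,-30,0,0,-0.5,1],
    [0,0,-40,0,0,-0.7,1],
    [0,0,-50,0,0,-0.8,1],
    [0,0,-60,0,0,-1,1],
    [0,0,-70,0,0,-1.2,1],
    [0,0,-80,0,0,-1.3,1]
  ]
}}

```text
time: 12.45
tcp_pos: [0.6199, 0.2245, 0.0675]
orientation: [[-0.789, -0.614, 0.0], [-0.614, 0.789, 0.0], [-0.001, 0.0, -1.0]]
wrist_force: [-0.1, 0.2, 0.4]
gripper_width: 0.0138
finger_force: 30.0
```

>>> {"op": "apply_moves", "data": {
  "deltas": [
    [0,0,-10,0,0,-0.2,1],
    [0,0,-20,0,0,-0.3,1],
    [0,0,-30,0,0,-0.5,1],
    [0,0,-40,0,0,-0.7,1],
    [0,0,-50,0,0,-0.8,1],
    [0,0,-60,0,0,-1,1],
    [0,0,-70,0,0,-1.2,1],
    [0,0,-80,0,0,-1.3,1]
  ]
}}

```text
time: 13.45
tcp_pos: [0.6199, 0.2247, 0.0662]
orientation: [[-0.742, 0.671, 0.001], [0.671, 0.742, 0.001], [-0.0, 0.001, -1.0]]
wrist_force: [-0.2, 0.4, -0.0]
gripper_width: 0.0136
finger_force: 30.0
```

>>> {"op": "apply_moves", "data": {
  "deltas": [
    [0,0,0,0,0,0,0.3],
    [0,0,0,0,0,0,0.3],
    [0,0,0,0,0,0,0.3],
    [0,0,0,0,0,0,0.3],
    [0,0,0,0,0,20,0.3],
    [0,0,10,0,0,35,0.3],
    [0,0,20,0,0,35,0.3],
    [0,0,30,0,0,35,0.3]
  ]
}}

```text
time: 14.45
tcp_pos: [0.6198, 0.2242, 0.1014]
orientation: [[-0.98, 0.199, 0.0], [0.199, 0.98, 0.0], [-0.0, 0.0, -1.0]]
wrist_force: [-0.0, -0.6, 0.0]
gripper_width: 0.0609
finger_force: 0.0
```

>>> {"op": "apply_moves", "data": {
  "deltas": [
    [0,0,10,0,0,0,0.3],
    [0,0,20,0,0,0,0.3],
    [0,0,30,0,0,0,0.3],
    [0,0,40,0,0,0,0.3],
    [0,0,50,0,0,0,0.3],
    [0,0,60,0,0,0,0.3],
    [0,0,70,0,0,0,0.3],
    [0,0,80,0,0,0,0.3]
  ]
}}

```text
time: 15.45
tcp_pos: [0.6197, 0.2242, 0.101]
orientation: [[-0.366, -0.931, -0.0], [-0.931, 0.366, -0.0], [0.0, 0.0, -1.0]]
wrist_force: [0.6, -0.4, -0.9]
gripper_width: 0.0608
finger_force: 0.0
```

>>> {"op": "apply_moves", "data": {
  "deltas": [
    [0,0,10,0,0,0,0.3],
    [0,0,20,0,0,0,0.3],
    [0,0,30,0,0,0,0.3],
    [0,0,40,0,0,0,0.3],
    [0,0,50,0,0,0,0.3],
    [0,0,60,0,0,0,0.3],
    [0,0,70,0,0,-20,0.3],
    [0,0,70,0,0,-35,0.3]
  ]
}}

```text
time: 16.45
tcp_pos: [0.6195, 0.2241, 0.0653]
orientation: [[0.744, -0.668, -0.001], [-0.668, -0.744, -0.0], [-0.0, 0.001, -1.0]]
wrist_force: [0.4, -0.4, 0.3]
gripper_width: 0.061
finger_force: 0.0
```

```bash
python3 -c "
from h import *
st()"
```

```text
t 16.45 tcp [619.5 224.1  65.3] yaw of y axis -131.92 z [-0.001 -0.    -1.   ] w 61.0 F [ 0.4 -0.4  0.3] J [ 0.59  0.58 -0.09 -0.   -0.9   0.25]
```

>>> {"op": "apply_moves", "data": {
  "deltas": [
    [0,0,0,0,0,0,1],
    [0,0,0,0,0,0,1],
    [0,0,0,0,0,0,1],
    [0,0,0,0,0,0,1],
    [0,0,0,0,0,0,1],
    [0,0,0,0,0,0,1],
    [0,0,-10,0,0,-0.2,1],
    [0,0,-20,0,0,-0.3,1]
  ]
}}

```text
time: 17.45
tcp_pos: [0.62, 0.2245, 0.066]
orientation: [[0.468, -0.884, 0.001], [-0.884, -0.468, 0.0], [0.0, -0.001, -1.0]]
wrist_force: [0.6, 0.7, -0.1]
gripper_width: 0.0138
finger_force: 30.0
```

>>> {"op": "apply_moves", "data": {
  "deltas": [
    [0,0,-10,0,0,-0.2,1],
    [0,0,-20,0,0,-0.3,1],
    [0,0,-30,0,0,-0.5,1],
    [0,0,-40,0,0,-0.7,1],
    [0,0,-50,0,0,-0.8,1],
    [0,0,-60,0,0,-1,1],
    [0,0,-70,0,0,-1.2,1],
    [0,0,-80,0,0,-1.3,1]
  ]
}}

```text
time: 18.45
tcp_pos: [0.6198, 0.2245, 0.0646]
orientation: [[-0.789, -0.614, 0.0], [-0.614, 0.789, 0.0], [-0.001, 0.0, -1.0]]
wrist_force: [-0.2, 1.0, -0.4]
gripper_width: 0.0133
finger_force: 30.0
```

>>> {"op": "apply_moves", "data": {
  "deltas": [
    [0,0,-10,0,0,-0.2,1],
    [0,0,-20,0,0,-0.3,1],
    [0,0,-30,0,0,-0.5,1],
    [0,0,-40,0,0,-0.7,1],
    [0,0,-50,0,0,-0.8,1],
    [0,0,-60,0,0,-1,1],
    [0,0,-70,0,0,-1.2,1],
    [0,0,-80,0,0,-1.3,1]
  ]
}}

```text
time: 19.45
tcp_pos: [0.6199, 0.2247, 0.0633]
orientation: [[-0.742, 0.671, 0.001], [0.671, 0.742, 0.001], [-0.0, 0.001, -1.0]]
wrist_force: [0.3, 0.8, 0.8]
gripper_width: 0.014
finger_force: 30.0
```

>>> {"op": "apply_moves", "data": {
  "deltas": [
    [0,0,0,0,0,0,0.3],
    [0,0,0,0,0,0,0.3],
    [0,0,0,0,0,0,0.3],
    [0,0,0,0,0,0,0.3],
    [0,0,0,0,0,20,0.3],
    [0,0,10,0,0,35,0.3],
    [0,0,20,0,0,35,0.3],
    [0,0,30,0,0,35,0.3]
  ]
}}

```text
time: 20.45
tcp_pos: [0.6198, 0.2242, 0.0985]
orientation: [[-0.98, 0.199, 0.0], [0.199, 0.98, 0.0], [-0.0, 0.0, -1.0]]
wrist_force: [0.2, -0.5, -1.3]
gripper_width: 0.0605
finger_force: 0.0
```

>>> {"op": "apply_moves", "data": {
  "deltas": [
    [0,0,10,0,0,0,0.3],
    [0,0,20,0,0,0,0.3],
    [0,0,30,0,0,0,0.3],
    [0,0,40,0,0,0,0.3],
    [0,0,50,0,0,0,0.3],
    [0,0,60,0,0,0,0.3],
    [0,0,70,0,0,0,0.3],
    [0,0,80,0,0,0,0.3]
  ]
}}

```text
time: 21.45
tcp_pos: [0.6197, 0.2241, 0.0981]
orientation: [[-0.366, -0.931, -0.0], [-0.931, 0.366, -0.0], [0.0, 0.0, -1.0]]
wrist_force: [-0.2, 0.6, -0.9]
gripper_width: 0.0609
finger_force: 0.0
```

>>> {"op": "apply_moves", "data": {
  "deltas": [
    [0,0,10,0,0,0,0.3],
    [0,0,20,0,0,0,0.3],
    [0,0,30,0,0,0,0.3],
    [0,0,40,0,0,0,0.3],
    [0,0,50,0,0,0,0.3],
    [0,0,60,0,0,0,0.3],
    [0,0,70,0,0,-20,0.3],
    [0,0,70,0,0,-35,0.3]
  ]
}}

```text
time: 22.45
tcp_pos: [0.6195, 0.2241, 0.0624]
orientation: [[0.744, -0.668, -0.001], [-0.668, -0.744, -0.0], [-0.0, 0.0, -1.0]]
wrist_force: [0.6, 0.4, 0.1]
gripper_width: 0.0608
finger_force: 0.0
```

>>> {"op": "apply_moves", "data": {
  "deltas": [
    [0,0,0,0,0,0,1],
    [0,0,0,0,0,0,1],
    [0,0,0,0,0,0,1],
    [0,0,0,0,0,0,1],
    [0,0,0,0,0,0,1],
    [0,0,0,0,0,0,1],
    [0,0,-10,0,0,-0.2,1],
    [0,0,-20,0,0,-0.3,1]
  ]
}}

```text
time: 23.45
tcp_pos: [0.62, 0.2245, 0.0631]
orientation: [[0.468, -0.884, 0.001], [-0.884, -0.468, 0.0], [0.0, -0.001, -1.0]]
wrist_force: [0.4, 1.1, 0.2]
gripper_width: 0.0134
finger_force: 30.0
```

>>> {"op": "apply_moves", "data": {
  "deltas": [
    [0,0,-10,0,0,-0.2,1],
    [0,0,-20,0,0,-0.3,1],
    [0,0,-30,0,0,-0.5,1],
    [0,0,-40,0,0,-0.7,1],
    [0,0,-50,0,0,-0.8,1],
    [0,0,-60,0,0,-1,1],
    [0,0,-70,0,0,-1.2,1],
    [0,0,-80,0,0,-1.3,1]
  ]
}}

```text
time: 24.45
tcp_pos: [0.6198, 0.2245, 0.0617]
orientation: [[-0.789, -0.614, 0.0], [-0.614, 0.789, 0.0], [-0.001, 0.0, -1.0]]
wrist_force: [0.7, 1.1, 0.0]
gripper_width: 0.0136
finger_force: 30.0
```

```bash
python3 -c "
from h import *
st()"
```

```text
t 24.45 tcp [619.8 224.5  61.7] yaw of y axis 127.88 z [ 0.  0. -1.] w 13.6 F [0.7 1.1 0. ] J [ 0.59  0.58 -0.09 -0.   -0.89 -1.5 ]
```

>>> {"op": "apply_moves", "data": {
  "deltas": [
    [0,0,-10,0,0,-0.2,1],
    [0,0,-20,0,0,-0.3,1],
    [0,0,-30,0,0,-0.5,1],
    [0,0,-40,0,0,-0.7,1],
    [0,0,-48.5,0,0,-0.8,1],
    [0,0,-48.5,0,0,-0.8,1],
    [0,0,-48.5,0,0,-0.8,1],
    [0,0,-48.5,0,0,-0.8,0.4]
  ]
}}

```text
time: 25.45
tcp_pos: [0.6197, 0.224, 0.0607]
orientation: [[-0.984, 0.178, -0.0], [0.178, 0.984, -0.0], [0.0, -0.0, -1.0]]
wrist_force: [-0.8, 0.3, -0.2]
gripper_width: 0.018
finger_force: 0.0
```

>>> {"op": "apply_moves", "data": {
  "deltas": [
    [0,0,0,0,0,0,0.3],
    [0,0,0,0,0,0,0.3],
    [0,0,0,0,0,0,0.3],
    [0,0,0,0,0,20,0.3],
    [0,0,10,-20,-20,70,0.3],
    [0,0,20,-60,-40,120,0.3],
    [0,0,30,-100,-60,160,0.3],
    [0,0,40,-100,-90,200,0.3]
  ]
}}

```text
time: 26.45
tcp_pos: [0.5172, 0.1336, 0.2627]
orientation: [[-0.865, -0.502, -0.0], [-0.502, 0.865, 0.0], [-0.0, 0.0, -1.0]]
wrist_force: [2.1, 0.9, 0.6]
gripper_width: 0.0608
finger_force: 0.0
```

```bash
python3 -c "
from h import *
st()"
```

```text
t 26.45 tcp [517.2 133.6 262.7] yaw of y axis 120.15 z [-0.  0. -1.] w 60.8 F [2.1 0.9 0.6] J [ 0.56  0.2  -0.15 -0.   -1.22 -1.6 ]
```

>>> {"op": "apply_moves", "data": {
  "deltas": [
    [0,0,10,-10,-10,10,0.3],
    [0,0,20,-20,-20,20,0.3],
    [0,0,30,-30,-40,20,0.3],
    [0,0,40,-40,-60,20,0.3],
    [0,0,50,-50,-90,20,0.3],
    [0,0,60,-60,-120,20,0.3],
    [0,0,70,-70,-150,20,0.3],
    [0,0,80,-70,-170,20,0.3]
  ]
}}

```text
time: 27.45
tcp_pos: [0.4489, -0.037, 0.2811]
orientation: [[0.342, -0.94, 0.001], [-0.94, -0.342, 0.0], [-0.0, -0.001, -1.0]]
wrist_force: [0.9, -0.9, 0.6]
gripper_width: 0.0612
finger_force: 0.0
```

>>> {"op": "apply_moves", "data": {
  "deltas": [
    [0,0,10,0,0,0,0.3],
    [0,0,20,0,0,0,0.3],
    [0,0,30,0,0,0,0.3],
    [0,0,40,0,0,0,0.3],
    [0,0,50,0,0,0,0.3],
    [0,0,60,0,0,0,0.3],
    [0,0,65,0,0,0,0.3],
    [0,0,65,0,0,0,0.3]
  ]
}}

```text
time: 28.45
tcp_pos: [0.4496, -0.0358, 0.2808]
orientation: [[0.996, -0.094, 0.0], [-0.094, -0.996, 0.0], [0.0, -0.0, -1.0]]
wrist_force: [0.5, 0.2, -0.6]
gripper_width: 0.0609
finger_force: 0.0
```

Run:
```python
from h import *
import pickle
st();c=get_calibration('wrist');im=snapshot('wrist');pickle.dump(c,open('w3.pkl','wb'))
cv2.imwrite('pics/w3.png',im[:,:,::-1]);cv2.imwrite('pics/w3b.png',cv2.resize(im[:,:,::-1],(784,588),interpolation=cv2.INTER_CUBIC))
```

```text
t 28.45 tcp [449.6 -35.8 280.8] yaw of y axis -95.38 z [ 0.  0. -1.] w 60.9 F [ 0.5  0.2 -0.6] J [ 0.28  0.04 -0.29 -0.   -1.24  1.19]
```

View pics/w3b.png

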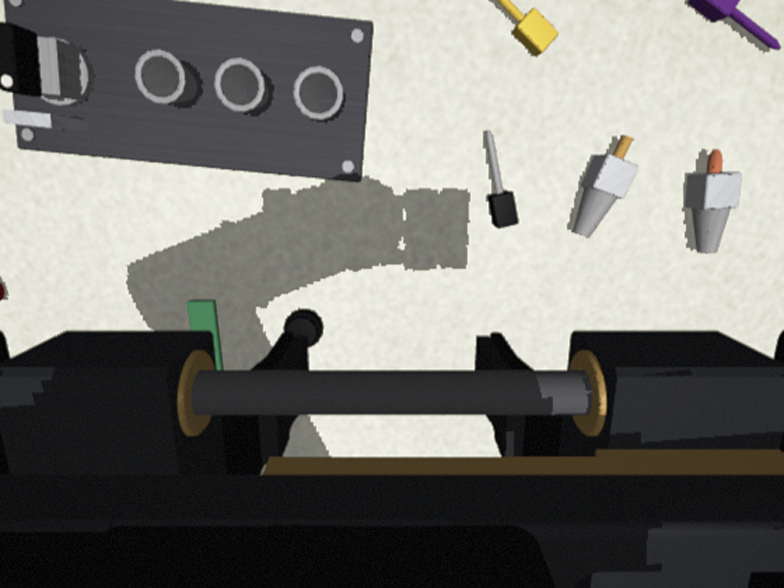

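Run:
```python
from h import *
import pickle
c=pickle.load(open('w3.pkl','rb'))
P=lambda u,z:np.round(pl(c,np.array(u)/1.4,z)*1e3,1)
tip=P((488,132),.0115);b=P((498,190),.0115);print('tip',tip,'shaftbase',b,np.degrees(np.arctan2(*(tip-b)[1::-1])),np.linalg.norm(tip-b))
for u in [(488,196),(513,191),(517,221),(496,227)]:print(P(u,.02),P(u,.01))
# sockets again
print([P(u,.054) for u in [(160,77),(240,84),(318,93)]])
print('stage c',P((373,22),.012),P((361,181),.012),P((17,149),.012),'lug top',P((27,119),.058),'dot',P((7,81),.074))
print('bar',P((0,23),.074),P((40,27),.074),P((40,92),.074))
for n,a in [('m1',((627,138),(577,232))),('m2',((714,152),(708,250)))]:
  h,t=P(a[0],.015),P(a[1],.015);print(n,h,t,np.linalg.norm(h-t),np.degrees(np.arctan2(*(h-t)[1::-1])),'mid',t+(h-t)*55/90)
for u in [(619,153),(637,166),(607,200),(584,186)]:print(P(u,.03))
for u in [(688,172),(741,173),(738,208),(689,208)]:print(P(u,.03))
```

```text
tip [ 539.9 -129.3   11.5] shaftbase [ 489.9 -136.    11.5] 7.632170072364157 50.44690277906068
[ 486.1 -125.3   20. ] [ 485.4 -127.2   10. ]
[ 488.4 -147.2   20. ] [ 487.7 -149.7   10. ]
[ 461.9 -150.    20. ] [ 460.6 -152.5   10. ]
[ 458.4 -131.2   20. ] [ 457.  -133.3   10. ]
[array([600.9, 125.3,  54. ]), array([590.3,  65.7,  54. ]), array([578.3,   7.4,  54. ])]
stage c [634.4 -39.2  12. ] [509.2 -15.4  12. ] [564.5 280.   12. ] lug top [580.3 231.5  58. ] dot [604.4 227.1  74. ]
bar [641.7 220.9  74. ] [636.5 193.6  74. ] [594.9 205.5  74. ]
m1 [ 523.5 -247.5   15. ] [ 446.3 -204.9   15. ] 88.17369222165985 -28.890505597853288 mid [ 493.47777778 -230.93333333   15.        ]
m2 [ 504.8 -322.9   15. ] [ 418.5 -323.8   15. ] 86.30469280404168 0.5975009532086378 mid [ 471.23888889 -323.25         15.        ]
[ 511.9 -234.    30. ]
[ 499.9 -249.4   30. ]
[ 473.9 -224.7   30. ]
[ 487.5 -205.    30. ]
[ 490.9 -292.4   30. ]
[ 485.8 -337.1   30. ]
[ 456.5 -337.1   30. ]
[ 460.4 -295.1   30. ]
```

>>> {"op": "apply_moves", "data": {
  "deltas": [
    [0,0,6.5,10,-50,-20,0.4],
    [0,0,13,20,-103,-50,0.4],
    [0,0,13,20,-103,-110,0.4],
    [0,0,13,20,-103,-170,0.4],
    [0,0,13,20,-103,-225,0.4],
    [0,0,13,20,-103,-260,0.4],
    [0,0,13,20,-103,-276,0.4],
    [0,0,13,20,-103,-276,0.4]
  ]
}}

```text
time: 29.5
tcp_pos: [0.4689, -0.1389, 0.0036]
orientation: [[0.991, 0.133, -0.003], [0.133, -0.991, -0.0], [-0.003, -0.0, -1.0]]
wrist_force: [-0.2, 0.3, 0.1]
gripper_width: 0.0523
finger_force: 0.0
```

>>> {"op": "apply_moves", "data": {
  "deltas": [
    [0,0,0,0,0,0,1],
    [0,0,0,0,0,0,1],
    [0,0,0,0,0,0,1],
    [0,0,0,0,0,0,1],
    [0,0,0,0,0,0,1],
    [0,0,0,0,0,0,1],
    [0,0,0,0,0,15,1],
    [0,0,0,0,0,30,1]
  ]
}}

```text
time: 30.5
tcp_pos: [0.4693, -0.1388, 0.0346]
orientation: [[0.991, 0.133, -0.001], [0.133, -0.991, 0.0], [-0.001, -0.0, -1.0]]
wrist_force: [-0.3, 0.2, -1.2]
gripper_width: 0.0198
finger_force: 30.0
```

Run:
```python
from h import *
st()
for n in ['scene','top']:
    cv2.imwrite(f'pics/{n}1.png',snapshot(n)[:,:,::-1])
```

```text
t 30.5 tcp [ 469.3 -138.8   34.6] yaw of y axis -82.33 z [-0.001  0.    -1.   ] w 19.8 F [-0.3  0.2 -1.2] J [ 0.05  0.39 -0.55 -0.   -0.63  1.66]
```

>>> {"op": "apply_moves", "data": {
  "deltas": [
    [0,0,0,0,0,60,1],
    [0,0,-4,0,50,80,1],
    [0,0,-8,0,105,80,1],
    [0,0,-12,0,165,80,1],
    [0,0,-16,0,225,80,1],
    [0,0,-18.6,5,285,80,1],
    [0,0,-18.6,10,340,80,1],
    [0,0,-18.6,20,388,70,1]
  ]
}}

```text
time: 31.6
tcp_pos: [0.4896, 0.2516, 0.1043]
orientation: [[0.982, -0.188, 0.0], [-0.188, -0.982, 0.001], [0.0, -0.001, -1.0]]
wrist_force: [-0.0, -0.7, -0.0]
gripper_width: 0.0195
finger_force: 30.0
```

>>> {"op": "apply_moves", "data": {
  "deltas": [
    [0,0,0,0,0,-30,1],
    [0,0,0,0,0,-60,1],
    [0,0,0,0,0,-76,1],
    [0,0,0,0,0,-76,1],
    [0,0,0,0,0,-76,1]
  ]
}}

```text
time: 32.22
tcp_pos: [0.4905, 0.2496, 0.0296]
orientation: [[0.982, -0.189, 0.002], [-0.189, -0.982, 0.001], [0.001, -0.001, -1.0]]
wrist_force: [-0.5, -0.1, 0.0]
gripper_width: 0.02
finger_force: 30.0
```

Run:
```python
from h import *
import pickle
st();c=get_calibration('wrist');im=snapshot('wrist');pickle.dump(c,open('w4.pkl','wb'))
cv2.imwrite('pics/w4.png',im[:,:,::-1])
s=snapshot('scene')[140:260,240:400];cv2.imwrite('pics/s4.png',cv2.resize(s[:,:,::-1],None,fx=5,fy=5,interpolation=cv2.INTER_CUBIC))
```

```text
t 32.23 tcp [490.5 249.6  29.6] yaw of y axis -100.92 z [ 0.002  0.001 -1.   ] w 20.0 F [-0.5 -0.1  0. ] J [ 0.77  0.48 -0.41  0.   -0.68  0.61]
```

View pics/w4.png

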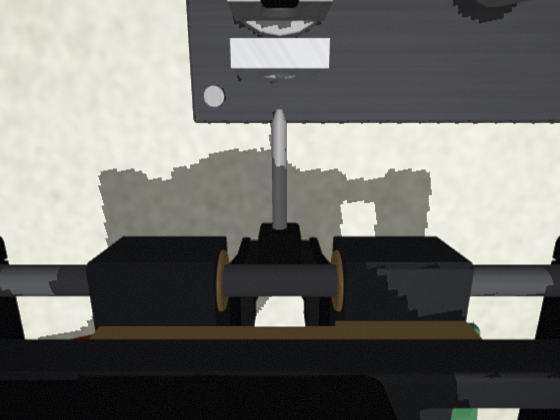

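>>> {"op": "apply_moves", "data": {
  "deltas": [
    [0,0,0,5,-1,-0.7,1],
    [0,0,0,10,-2,-0.7,1],
    [0,0,0,15,-2.9,-0.7,1],
    [0,0,0,20,-3.9,-0.7,1],
    [0,0,0,25,-4.8,-0.7,1],
    [0,0,0,30,-5.8,-0.7,1]
  ]
}}

```text
time: 33.08
tcp_pos: [0.5201, 0.2434, 0.0281]
orientation: [[0.982, -0.189, 0.0], [-0.189, -0.982, 0.0], [0.0, -0.0, -1.0]]
wrist_force: [0.5, -0.1, 0.6]
gripper_width: 0.0199
finger_force: 30.0
```

>>> {"op": "apply_moves", "data": {
  "deltas": [
    [0,0,0,5,-1,0,1],
    [0,0,0,10,-1.9,0,1],
    [0,0,0,15,-2.9,0,1],
    [0,0,0,20,-3.9,0,1],
    [0,0,0,20,-3.9,0,1]
  ]
}}

```text
time: 33.7
tcp_pos: [0.5405, 0.2396, 0.0281]
orientation: [[0.982, -0.19, 0.001], [-0.19, -0.982, 0.0], [0.001, -0.001, -1.0]]
wrist_force: [0.7, 0.3, 0.2]
gripper_width: 0.0198
finger_force: 30.0
```

>>> {"op": "apply_moves", "data": {
  "deltas": [
    [0,0,0,5,-1,0.4,1],
    [0,0,0,10,-2,0.4,1],
    [0,0,0,14,-2.7,0.4,1],
    [0,0,0,16,-3.1,0.4,1],
    [0,0,0,16,-3.1,0.4,1]
  ]
}}

```text
time: 34.33
tcp_pos: [0.5558, 0.2363, 0.0283]
orientation: [[0.982, -0.19, -0.0], [-0.19, -0.982, -0.0], [-0.0, 0.0, -1.0]]
wrist_force: [0.2, 0.2, -0.7]
gripper_width: 0.0196
finger_force: 30.0
```

>>> {"op": "apply_moves", "data": {
  "deltas": [
    [0,0,0,1,-0.2,0,1],
    [0,0,0,2,-0.4,0,1],
    [0,0,0,2,-0.4,0,1]
  ]
}}

```text
time: 34.7
tcp_pos: [0.5578, 0.236, 0.0285]
orientation: [[0.982, -0.189, -0.0], [-0.189, -0.982, -0.0], [-0.0, 0.0, -1.0]]
wrist_force: [-0.1, 0.4, -1.0]
gripper_width: 0.0195
finger_force: 30.0
```

>>> {"op": "apply_moves", "data": {
  "deltas": [
    [0,0,0,1,-0.2,0,1],
    [0,0,0,2,-0.4,0,1],
    [0,0,0,2,-0.4,0,1]
  ]
}}

```text
time: 35.08
tcp_pos: [0.5581, 0.2358, 0.0283]
orientation: [[0.982, -0.19, -0.003], [-0.19, -0.982, -0.001], [-0.003, 0.001, -1.0]]
wrist_force: [-5.5, 2.8, 2.4]
gripper_width: 0.0197
finger_force: 30.0
```

>>> {"op": "apply_moves", "data": {
  "deltas": [
    [0,0,0,1,-0.2,0,1],
    [0,0,0,1.5,-0.3,0,1],
    [0,0,0,1.5,-0.3,0,1]
  ]
}}

```text
time: 35.45
tcp_pos: [0.5581, 0.2357, 0.0283]
orientation: [[0.982, -0.19, -0.005], [-0.19, -0.982, -0.001], [-0.005, 0.002, -1.0]]
wrist_force: [-10.3, 4.7, 4.6]
gripper_width: 0.0199
finger_force: 30.0
```

>>> {"op": "apply_moves", "data": {
  "deltas": [
    [0,0,0,-3,0.6,0,1],
    [0,0,0,-3,0.6,0,0.5],
    [0,0,0,-3,0.6,0,0.4],
    [0,0,0,-3,0.6,0,0.4],
    [0,0,0,-3,0.6,0,0.4],
    [0,0,0,-3,0.6,20,0.4],
    [0,0,0,-3,0.6,75,0.4],
    [0,0,0,-5,0,130,0.4]
  ]
}}

```text
time: 36.45
tcp_pos: [0.5562, 0.2351, 0.1595]
orientation: [[0.982, -0.189, -0.001], [-0.189, -0.982, -0.001], [-0.001, 0.001, -1.0]]
wrist_force: [1.5, 0.5, 0.7]
gripper_width: 0.0522
finger_force: 0.0
```

>>> {"op": "apply_moves", "data": {
  "deltas": [
    [0,0,0,-20,-50,30,0.2],
    [0,0,0,-40,-105,60,0.2],
    [0,0,0,-60,-165,70,0.2],
    [0,0,0,-80,-220,80,0.2],
    [0,0,0,-100,-275,90,0.2],
    [0,0,0,-120,-330,90,0.2],
    [0,0,0,-140,-380,90,0.2],
    [0,0,0,-160,-430,90,0.2]
  ]
}}

```text
time: 37.45
tcp_pos: [0.3953, -0.1962, 0.2488]
orientation: [[0.982, -0.189, 0.001], [-0.189, -0.982, -0.0], [0.001, -0.0, -1.0]]
wrist_force: [1.4, -0.0, 0.8]
gripper_width: 0.07
finger_force: 0.0
```

>>> {"op": "apply_moves", "data": {
  "deltas": [
    [0,0,0,0,-50,0,0.2],
    [0,0,0,0,-80,0,0.2],
    [0,0,0,0,-80,0,0.2],
    [0,0,0,0,-80,0,0.2]
  ]
}}

```text
time: 37.95
tcp_pos: [0.396, -0.2743, 0.2483]
orientation: [[0.982, -0.19, -0.0], [-0.19, -0.982, 0.0], [-0.0, -0.0, -1.0]]
wrist_force: [0.8, -0.1, -0.9]
gripper_width: 0.0695
finger_force: 0.0
```

Run:
```python
from h import *
import pickle
st();c=get_calibration('wrist');im=snapshot('wrist');pickle.dump(c,open('w5.pkl','wb'))
a=cv2.resize(im[:290,:,::-1],(784,406),interpolation=cv2.INTER_CUBIC)
s=snapshot('scene')[140:260,240:400];s=cv2.resize(s[:,:,::-1],None,fx=1.65,fy=1.65,interpolation=cv2.INTER_CUBIC)
b=np.zeros((198,784,3),np.uint8);b[:s.shape[0],:s.shape[1]]=s
cv2.imwrite('pics/w5b.png',np.vstack([a,b])[:600])
```

```text
t 37.95 tcp [ 396.  -274.3  248.3] yaw of y axis -100.93 z [-0.  0. -1.] w 69.5 F [ 0.8 -0.1 -0.9] J [-0.27  0.12 -0.29 -0.   -1.16  1.65]
```

View pics/w5b.png

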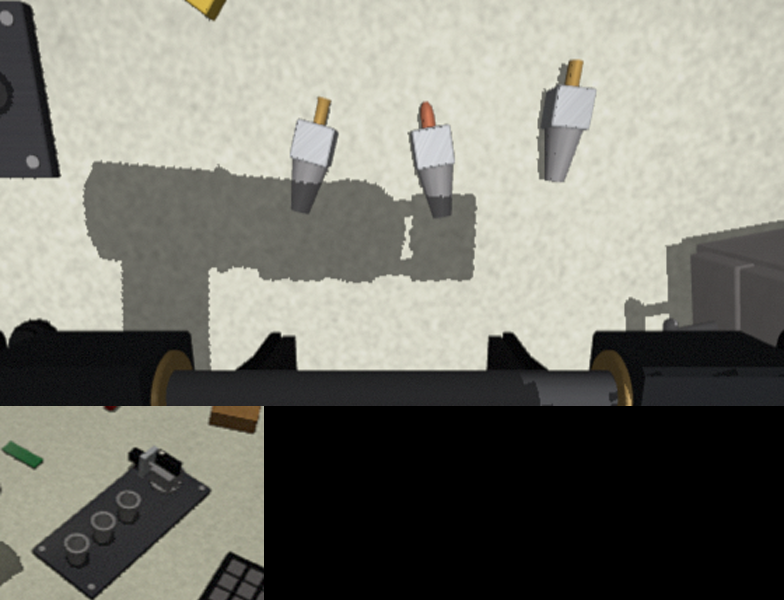

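```bash
cat > mp.py <<'E'
from h import *
def mount(c,cart,tap,cor,sc=1.4):
    P=lambda u,z:pl(c,np.array(u)/sc,z)*1e3
    q=np.array([P(u,.03) for u in cor]); m=q.mean(0)
    a=P(cart,.015);t=P(tap,.004)
    e1=a-m;e2=(q[0]+q[1])/2-(q[2]+q[3])/2;e3=a-t
    ang=[round(float(np.degrees(np.arctan2(e[1],e[0]))),1) for e in (e1,e2,e3)]
    sides=[round(float(np.linalg.norm(q[i]-q[i-1])),1) for i in range(4)]
    print('mid',np.round(m[:2],1),'ang',ang,'sides',sides,'cart dist',np.round(np.linalg.norm(e1[:2])),'tip dist',np.round(np.linalg.norm((t-m)[:2])))
E
python3 - <<'E'
from mp import *
import pickle
c=pickle.load(open('w5.pkl','rb'))
mount(c,(324,98),(300,211),[(303,121),(337,131),(327,168),(291,160)])
mount(c,(426,102),(441,216),[(410,131),(450,125),(454,163),(417,168)])
mount(c,(576,60),(552,181),[(557,84),(596,89),(588,131),(550,124)])
E
```

```text
mid [ 491.  -233.5] ang [-21.3, -29.9, -26.8] sides [30.4, 26.6, 28.6, 28.3] cart dist 36.0 tip dist 55.0
mid [ 472.5 -322.4] ang [-3.1, -1.0, -1.3] sides [27.9, 30.7, 28.2, 28.9] cart dist 35.0 tip dist 56.0
mid [ 480.7 -430.8] ang [-18.4, -16.6, -15.4] sides [28.4, 29.6, 29.9, 29.8] cart dist 36.0 tip dist 55.0
```

>>> {"op": "apply_moves", "data": {
  "deltas": [
    [0,10,0,0,0,0,0.2],
    [0,20,0,0,0,0,0.2],
    [0,30,0,0,0,0,0.2],
    [0,40,0,0,0,0,0.2],
    [0,40,0,0,0,0,0.2]
  ]
}}

```text
time: 38.67
tcp_pos: [0.3975, -0.2733, 0.2452]
orientation: [[0.749, -0.142, -0.648], [-0.186, -0.982, -0.0], [-0.636, 0.121, -0.762]]
wrist_force: [-1.3, 0.2, 0.0]
gripper_width: 0.0697
finger_force: 0.0
```

Run:
```python
from h import *
from scipy.optimize import least_squares as LS
s=st();print(s['joints'])
o=np.array(s['orientation']);print(o)
```

```text
t 38.67 tcp [ 397.5 -273.3  245.2] yaw of y axis -98.21 z [-0.648 -0.    -0.762] w 69.7 F [-1.3  0.2  0. ] J [-0.19  0.47 -0.03  0.12 -1.77  1.55]
[-0.1855697   0.47156388 -0.02849517  0.12238838 -1.7651759   1.54921152]
[[ 7.48664586e-01 -1.41786828e-01 -6.47609322e-01]
 [-1.86330006e-01 -9.82487170e-01 -3.01010204e-04]
 [-6.36225170e-01  1.20894404e-01 -7.61972490e-01]]
```

```bash
cat > kin.py <<'E'
from h import *
from scipy.optimize import least_squares as LS
RY=lambda a:R.from_euler('y',a).as_matrix()
RX=lambda a:R.from_euler('x',a).as_matrix()
RZ=lambda a:R.from_euler('z',a).as_matrix()
def fk(q,k,s4=1):
    a1,d,h,L1,L2,a3,d6=k
    A=RZ(q[0])@RY(q[1]);p=RZ(q[0])@[a1,d,h]+A@[0,0,L1]
    A=A@RY(-q[2]);p=p+A@[L2,0,a3]
    A=A@RX(s4*q[3])@RY(-q[4]);p=p+A@[d6,0,0]
    A=A@RX(-q[5]); # tool z = A x
    return p,A
S=[([1.449,.385,.008,0,-1.194,-.259],[232,579.7,221.5]),([.66,.2,-.11,0,-1.27,.53],[502.2,190.1,282.3]),([.59,.52,-.04,0,-1.02,2],[618.3,224.6,119.3]),([.59,.58,-.09,0,-.9,.25],[619.5,224.1,65.3]),([.56,.2,-.15,0,-1.22,-1.6],[517.2,133.6,262.7]),([.28,.04,-.29,0,-1.24,1.19],[449.6,-35.8,280.8]),([.05,.39,-.55,0,-.63,1.66],[469.3,-138.8,34.6]),([.77,.48,-.41,0,-.68,.61],[490.5,249.6,29.6]),([-.27,.12,-.29,0,-1.16,1.65],[396,-274.3,248.3]),([-.1856,.4716,-.0285,.1224,-1.7652,1.5492],[397.5,-273.3,245.2])]
f=lambda k:np.concatenate([(fk(q,k)[0]*1e3-p)*(1) for q,p in S])
r=LS(f,[0,-.16,.4,.4,.4,0,.25]);K=r.x
O=np.array([[.7487,-.1418,-.6476],[-.1863,-.9825,0],[-.6362,.1209,-.762]])
if __name__=='__main__':
    print(np.round(K,3),np.round(r.fun.reshape(-1,3),1).tolist())
    for s in(1,-1):print(fk(S[-1][0],K,s)[1].T.round(3).tolist())
E
python3 kin.py
```

```text
[-0.001 -0.167  0.145  0.556  0.424  0.004  0.282] [[6.6, -1.3, 4.0], [4.0, -8.1, -0.4], [1.0, -10.4, 4.0], [3.7, -7.3, 2.3], [2.5, -4.4, 3.2], [3.4, -7.3, 3.7], [2.1, -4.4, 2.5], [2.8, -3.2, -0.5], [-1.1, -7.8, 1.0], [15.9, 60.6, -19.8]]
[[-0.603, 0.235, -0.762], [-0.755, 0.14, 0.641], [0.257, 0.962, 0.093]]
[[-0.648, -0.0, -0.762], [-0.749, 0.186, 0.636], [0.142, 0.982, -0.121]]
```

```bash
sed -i 's/s4=1)/s4=-1)/' kin.py
cat >> kin.py <<'E'
lo=np.array([-3.14,-1.21,-1.07,-3.16,-2.99,-3.1]);hi=np.array([3.14,2.06,1.41,2.05,-.16,3.1])
def ik(p,M,q0):
    def g(q):
        P,A=fk(q,K);T=np.c_[-A[:,1],-A[:,2],A[:,0]];return np.r_[(P-p)*5,(T-M).ravel()]
    r=LS(g,np.clip(q0,lo+.01,hi-.01),bounds=(lo,hi));return r.x,np.abs(r.fun).max()
def tool(az,tilt):
    # tool z=down*cos(tilt)+e*sin(tilt), tool x = e*cos+up*sin ; az deg of e, tilt deg
    a,t=np.radians([az,tilt]);e=np.array([np.cos(a),np.sin(a),0]);u=np.array([0,0,1.])
    z=-u*np.cos(t)+e*np.sin(t);x=e*np.cos(t)+u*np.sin(t);return np.c_[x,np.cross(z,x),z]
E
python3 - <<'E'
from kin import *
print(K.round(4),np.abs(r.fun).max())
q0=S[-1][0]
for m,az in [((.491,-.2335),-26),((.4725,-.3224),-1.5),((.4807,-.4308),-16.5)]:
  for t in(-30,-45,-60):
    M=tool(az,t);q,e=ik(np.array([*m,.015])+M[:,2]*.010,M,q0);print('grasp',m,t,q.round(2),round(e,4))
for s in [(.5782,.0073),(.5899,.066),(.6009,.1252)]:
  for az in(-11,10,-30):
    for t in(60,45,30):
      M=tool(az,t);q,e=ik(np.array([*s,.071])+M[:,2]*.010,M,[.3,.6,.2,0,-.5,1.3]);print('place',s,az,t,q.round(2),round(e,4))
E
```

```text
[-0.002  -0.1596  0.1611  0.5679  0.4258 -0.0029  0.3033] 16.00168431332679
grasp (0.491, -0.2335) -30 [-0.21  0.74 -0.07 -0.13 -1.27  1.4 ] 0.0
grasp (0.491, -0.2335) -45 [-0.23  0.88  0.09 -0.16 -1.56  1.41] 0.0
grasp (0.491, -0.2335) -60 [-0.25  1.01  0.24 -0.19 -1.83  1.42] 0.0
grasp (0.4725, -0.3224) -30 [-0.25  0.75 -0.05  0.12 -1.29  1.74] 0.0
grasp (0.4725, -0.3224) -45 [-0.24  0.88  0.1   0.15 -1.57  1.72] 0.0
grasp (0.4725, -0.3224) -60 [-0.22  1.01  0.24  0.18 -1.83  1.72] 0.0
grasp (0.4807, -0.4308) -30 [-0.44  0.86  0.2   0.08 -1.43  1.7 ] 0.0
grasp (0.4807, -0.4308) -45 [-0.43  1.    0.39  0.1  -1.74  1.69] 0.0
grasp (0.4807, -0.4308) -60 [-0.43  1.14  0.55  0.13 -2.03  1.7 ] 0.0
place (0.5782, 0.0073) -11 60 [ 0.75  0.51 -0.97  2.05 -0.98 -1.43] 0.0863
place (0.5782, 0.0073) -11 45 [ 0.57  0.39 -0.86  2.05 -0.59 -1.15] 0.0088
place (0.5782, 0.0073) -11 30 [ 0.46  0.35 -0.69  1.28 -0.32 -0.27] 0.0
place (0.5782, 0.0073) 10 60 [ 0.65  0.32 -0.9   2.05 -0.65 -0.97] 0.2532
place (0.5782, 0.0073) 10 45 [ 0.43  0.31 -0.77  2.05 -0.27 -0.71] 0.1034
place (0.5782, 0.0073) 10 3
[... 860 characters left out ...]
) -30 30 [ 0.63  0.41 -0.58  0.98 -0.58 -0.42] 0.0
place (0.6009, 0.1252) -11 60 [ 0.88  0.57 -0.87  2.   -0.99 -1.43] 0.0
place (0.6009, 0.1252) -11 45 [ 0.77  0.44 -0.74  1.75 -0.63 -1.02] 0.0
place (0.6009, 0.1252) -11 30 [ 0.66  0.41 -0.58  1.08 -0.44 -0.25] 0.0
place (0.6009, 0.1252) 10 60 [ 0.84  0.44 -0.85  2.05 -0.8  -1.14] 0.1937
place (0.6009, 0.1252) 10 45 [ 0.66  0.39 -0.74  2.05 -0.42 -0.9 ] 0.065
place (0.6009, 0.1252) 10 30 [ 0.56  0.39 -0.62  1.21 -0.2   0.03] 0.0
place (0.6009, 0.1252) -30 60 [ 0.94  0.6  -0.7   1.52 -1.04 -1.26] 0.0
place (0.6009, 0.1252) -30 45 [ 0.84  0.49 -0.62  1.32 -0.8  -0.92] 0.0
place (0.6009, 0.1252) -30 30 [ 0.71  0.45 -0.5   0.91 -0.64 -0.41] 0.0
```

```bash
cat > go.py <<'E'
from kin import *
def plan(*tg):
    """tg: list of (label, block centre mm, az, tilt, t mm (tcp ahead of centre), back mm)"""
    s=observe();M0=np.array(s['orientation']);p0=np.array(s['tcp_pos'])*1e3;q=np.array(s['joints'])
    print('now',p0.round(1),'z',M0[:,2].round(2),'w',round(s['gripper_width']*1e3,1))
    for l,c,az,ti,t,b in tg:
        M=tool(az,ti);p=np.array(c,float)+M[:,2]*(t-b);rv=np.degrees(R.from_matrix(M@M0.T).as_rotvec())
        q,e=ik(p/1e3,M,q);print(l,'rot',rv.round(1),'shift',(p-p0).round(1),'q',q.round(2),'err',round(e,3));M0,p0=M,p
E
python3 - <<'E'
from go import *
plan(('pre',(491.5,-233,15),-27.5,-45,8,80),('grasp',(491.5,-233,15),-27.5,-45,8,0),('lift',(480,-180,200),-27.5,-45,8,0),('turn',(500,-50,200),-30,45,8,0),('above',(578.2,8.3,130),-30,45,8,0),('in',(578.2,8.3,71),-30,45,8,0))
E
```

```text
now [ 397.5 -273.3  245.2] z [-0.65 -0.   -0.76] w 69.7
pre rot [  8.2   2.8 -19.6] shift [ 139.2   16.8 -179.3] q [-0.26  0.89  0.31 -0.16 -1.76  1.38] err 0.0
grasp rot [0. 0. 0.] shift [-50.2  26.1 -56.6] q [-0.24  0.88  0.1  -0.17 -1.56  1.4 ] err 0.0
lift rot [0. 0. 0.] shift [-11.5  53.  185. ] q [-0.17  0.63  0.12 -0.22 -1.81  1.29] err 0.0
turn rot [-43.3 -78.9  -2. ] shift [ 29.9 124.6   0. ] q [ 0.68  0.01 -0.84  1.17 -0.8  -0.53] err 0.0
above rot [0. 0. 0.] shift [ 78.2  58.3 -70. ] q [ 0.67  0.29 -0.73  1.35 -0.74 -0.77] err 0.0
in rot [0. 0. 0.] shift [  0.   0. -59.] q [ 0.67  0.42 -0.78  1.55 -0.72 -1.04] err 0.0
```

>>> {"op": "apply_moves", "data": {
  "deltas": [
    [2,0.7,-5,35,4,-30,0.4],
    [4,1.4,-10,80,8,-60,0.4],
    [6,2.1,-15,115,12,-100,0.4],
    [8.2,2.8,-19.6,139,17,-140,0.4],
    [8.2,2.8,-19.6,139,17,-179,0.4],
    [8.2,2.8,-19.6,139,17,-179,0.4]
  ]
}}

```text
time: 39.42
tcp_pos: [0.5337, -0.2567, 0.0677]
orientation: [[0.626, -0.465, -0.626], [-0.331, -0.885, 0.327], [-0.707, 0.002, -0.708]]
wrist_force: [0.7, -0.9, 0.5]
gripper_width: 0.0524
finger_force: 0.0
```

Run:
```python
from go import *
import pickle
plan(('pre',(491.5,-233,15),-27.5,-45,8,80),('grasp',(491.5,-233,15),-27.5,-45,8,0))
c=get_calibration('wrist');im=snapshot('wrist');pickle.dump(c,open('w6.pkl','wb'))
cv2.imwrite('pics/w6.png',im[:,:,::-1])
```

```text
now [ 533.7 -256.7   67.7] z [-0.63  0.33 -0.71] w 52.4
pre rot [ 0.1 -0.   0.2] shift [ 2.9  0.2 -1.8] q [-0.26  0.89  0.31 -0.16 -1.76  1.38] err 0.0
grasp rot [0. 0. 0.] shift [-50.2  26.1 -56.6] q [-0.24  0.88  0.1  -0.17 -1.56  1.4 ] err 0.0
```

View pics/w6.png

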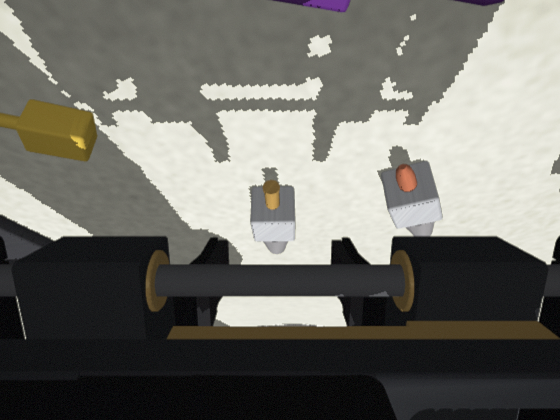

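>>> {"op": "apply_moves", "data": {
  "deltas": [
    [0,0,0,-15,9,-20,0.4],
    [0,0,0,-31,18,-39,0.4],
    [0,0,0,-42,25,-52,0.4],
    [0,0,0,-46,28,-57,0.4],
    [0,0,0,-46,28,-57,0.4]
  ]
}}

```text
time: 40.1
tcp_pos: [0.4902, -0.2299, 0.0144]
orientation: [[0.632, -0.464, -0.621], [-0.332, -0.886, 0.325], [-0.701, 0.001, -0.714]]
wrist_force: [-0.2, 0.2, 0.9]
gripper_width: 0.0523
finger_force: 0.0
```

>>> {"op": "apply_moves", "data": {
  "deltas": [
    [0,0,0,0,0,0,1],
    [0,0,0,0,0,0,1],
    [0,0,0,0,0,0,1],
    [0,0,0,0,0,0,1],
    [0,0,0,0,0,0,1]
  ]
}}

```text
time: 40.72
tcp_pos: [0.4895, -0.2298, 0.0125]
orientation: [[0.629, -0.465, -0.623], [-0.332, -0.885, 0.326], [-0.703, 0.002, -0.712]]
wrist_force: [1.1, -0.2, 0.7]
gripper_width: 0.0295
finger_force: 30.0
```

Run:
```python
from go import *
st()
plan(('pre',(491.5,-233,15),-27.5,-45,8,0))
```

```text
t 40.73 tcp [ 489.5 -229.8   12.5] yaw of y axis -117.72 z [-0.623  0.326 -0.712] w 29.5 F [ 1.1 -0.2  0.7] J [-0.24  0.88  0.18 -0.17 -1.64  1.38]
now [ 489.5 -229.8   12.5] z [-0.62  0.33 -0.71] w 29.5
pre rot [0.3 0.3 0.2] shift [-3.1 -0.5 -3.2] q [-0.24  0.88  0.1  -0.17 -1.56  1.4 ] err 0.0
```

>>> {"op": "apply_moves", "data": {
  "deltas": [
    [0,0,0,0,0,20,1],
    [0,0,0,0,0,70,1],
    [0,0,0,-5,20,125,1],
    [0,0,0,-10,50,175,1],
    [-4.8,-8.8,-0.2,-10,70,190,1],
    [-9.6,-17.6,-0.4,-10,90,190,1],
    [-14.4,-26.4,-0.6,-10,110,190,1],
    [-19.2,-35.2,-0.8,-10,130,190,1]
  ]
}}

```text
time: 41.72
tcp_pos: [0.4793, -0.0991, 0.2043]
orientation: [[0.874, -0.481, -0.065], [-0.48, -0.877, 0.031], [-0.072, 0.004, -0.997]]
wrist_force: [0.7, 0.4, -1.4]
gripper_width: 0.03
finger_force: 30.0
```

Run:
```python
from go import *
plan(('turn',(500,-50,200),-30,45,4,0),('above',(578.2,8.3,132),-30,45,4,0),('in',(578.2,8.3,71),-30,45,4,0))
```

```text
now [479.3 -99.1 204.3] z [-0.07  0.03 -1.  ] w 30.0
turn rot [-23.9 -42.9  -1.1] shift [23.1 47.7 -7.1] q [ 0.69 -0.   -0.84  1.15 -0.81 -0.52] err 0.0
above rot [0. 0. 0.] shift [ 78.2  58.3 -68. ] q [ 0.68  0.28 -0.73  1.34 -0.75 -0.76] err 0.0
in rot [0. 0. 0.] shift [  0.   0. -61.] q [ 0.68  0.42 -0.78  1.54 -0.72 -1.03] err 0.0
```

>>> {"op": "apply_moves", "data": {
  "deltas": [
    [-4.8,-8.6,-0.2,4,8,0,1],
    [-9.6,-17.2,-0.4,8,16,0,1],
    [-14.4,-25.8,-0.6,12,25,0,1],
    [-19.2,-34.4,-0.9,16,35,0,1],
    [-23.9,-42.9,-1.1,23,48,0,1],
    [-23.9,-42.9,-1.1,60,75,0,1],
    [-23.9,-42.9,-1.1,101,106,0,1],
    [-23.9,-42.9,-1.1,101,106,0,1]
  ]
}}

```text
time: 42.72
tcp_pos: [0.5722, -0.0131, 0.2117]
orientation: [[0.611, -0.504, 0.611], [-0.358, -0.864, -0.355], [0.706, -0.002, -0.708]]
wrist_force: [2.4, 0.2, -1.7]
gripper_width: 0.0297
finger_force: 30.0
```

Run:
```python
from go import *
st()
plan(('above',(578.2,8.3,132),-30,45,4,0),('in',(578.2,8.3,71),-30,45,4,0))
c=get_calibration('wrist');im=snapshot('wrist');print(pr(c,[[.5782,.0073,.054]]))
cv2.imwrite('pics/w7.png',np.hstack([im[:,:,::-1][:,80:480],cv2.resize(snapshot('scene')[120:280,220:380][:,:,::-1],(400,400)).__getitem__(slice(None)) if 0 else cv2.copyMakeBorder(cv2.resize(snapshot('scene')[140:290,220:370][:,:,::-1],(400,400)),0,20,0,0,0)]))
```

```text
t 42.73 tcp [572.2 -13.1 211.7] yaw of y axis -120.25 z [ 0.611 -0.355 -0.708] w 29.7 F [ 2.4  0.2 -1.7] J [ 0.11  0.1  -0.96  1.91 -0.46 -0.86]
now [572.2 -13.1 211.7] z [ 0.61 -0.35 -0.71] w 29.7
above rot [-0.1 -0.   0.3] shift [  8.5  20.  -82.5] q [ 0.68  0.28 -0.73  1.34 -0.75 -0.76] err 0.0
in rot [0. 0. 0.] shift [  0.   0. -61.] q [ 0.68  0.42 -0.78  1.54 -0.72 -1.03] err 0.0
[[256.26305086 329.81372027]]
```

View pics/w7.png

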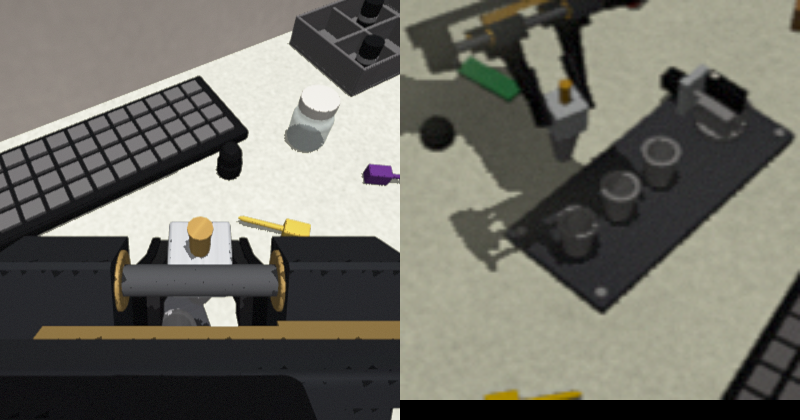

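>>> {"op": "apply_moves", "data": {
  "deltas": [
    [0,0,0,4,10,-30,1],
    [0,0,0,8,20,-60,1],
    [0,0,0,8.5,20,-80,1],
    [0,0,0,8.5,20,-80,1]
  ]
}}

```text
time: 43.32
tcp_pos: [0.5819, 0.0187, 0.1433]
orientation: [[0.627, -0.516, 0.583], [-0.361, -0.856, -0.37], [0.69, 0.021, -0.724]]
wrist_force: [-0.2, -0.1, -2.5]
gripper_width: 0.0297
finger_force: 30.0
```

Run:
```python
from go import *
s=st();p,A=fk(s['joints'],K);print(p.round(3))
plan(('above',(578.2,8.3,132),-30,45,4,0),('in',(578.2,8.3,71),-30,45,4,0))
cv2.imwrite('pics/w8.png',cv2.resize(snapshot('scene')[160:290,220:350][:,:,::-1],(520,520),interpolation=cv2.INTER_CUBIC))
c=get_calibration('scene');print((pr(c,[[.5782,.0083,.054]])-[220,160])*4)
```

```text
t 43.33 tcp [581.9  18.7 143.3] yaw of y axis -121.1 z [ 0.583 -0.37  -0.724] w 29.7 F [-0.2 -0.1 -2.5] J [ 0.14  0.24 -0.97  2.05 -0.53 -1.07]
[ 0.479 -0.23   0.094]
now [581.9  18.7 143.3] z [ 0.58 -0.37 -0.72] w 29.7
above rot [ 0.4 -1.8  1.1] shift [ -1.2 -11.8 -14.1] q [ 0.68  0.28 -0.73  1.34 -0.75 -0.76] err 0.0
in rot [0. 0. 0.] shift [  0.   0. -61.] q [ 0.68  0.42 -0.78  1.54 -0.72 -1.03] err 0.0
[[265.15174068 249.64731745]]
```

View pics/w8.png

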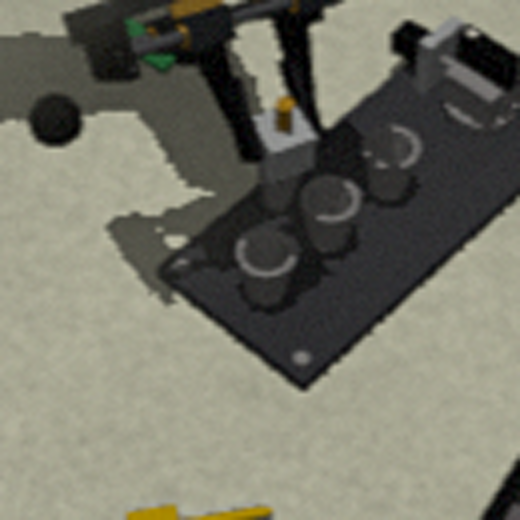

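```bash
python3 - <<'E'
s=open('kin.py').read()
s=s.replace("a1,d,h,L1,L2,a3,d6=k","a1,d,h,L1,L2,a3,d6,d5=k").replace("A=A@RX(s4*q[3])@RY(-q[4]);","A=A@RX(s4*q[3]);p=p+A@[0,d5,0];A=A@RY(-q[4]);")
s=s.replace("[397.5,-273.3,245.2])]","[397.5,-273.3,245.2]),([.11,.1,-.96,1.91,-.46,-.86],[572.2,-13.1,211.7]),([.14,.24,-.97,2.05,-.53,-1.07],[581.9,18.7,143.3]),([-.24,.88,.18,-.17,-1.64,1.38],[489.5,-229.8,12.5])]").replace("0,.25])","0,.25,-.1])")
open('kin.py','w').write(s)
E
python3 kin.py
python3 - <<'E'
from go import *
print(np.abs(r.fun).max())
s=observe();print(fk(s['joints'],K)[0].round(4),np.round(s['tcp_pos'],4))
S3=[(.5782,.0083),(.5899,.067),(.6009,.1262)]
for so in S3:
  for az in(-30,-50,-70,-90,30,50,70,90):
    for t in(60,45,30):
     best=None
     for q0 in ([.5,.4,-.6,1.2,-.6,-.5],[.5,.4,-.6,0,-.6,1],[.5,.4,-.6,-1.2,-.6,2],[.5,.6,-.3,-2.5,-1,2]):
      for k in (71,130):
       pass
      M=tool(az,t);q,e=ik(np.array([*so,.071])+M[:,2]*.004,M,q0)
      if best is None or e<best[1]-1e-3: best=(q,e)
     if best[1]<.01:print(so,az,t,best[0].round(2),round(best[1],4))
E
```

```text
[-0.     0.001  0.163  0.566  0.423 -0.001  0.308 -0.161] [[0.1, 1.4, 1.2], [0.1, -2.5, -2.8], [-1.1, -3.7, 1.2], [1.9, -0.4, -0.5], [-0.7, 1.6, 0.8], [0.6, -1.0, 1.5], [1.7, 2.4, 1.6], [-1.3, 2.2, -2.0], [0.1, -1.1, -1.1], [-0.2, -0.2, 0.6], [1.1, 1.2, 0.3], [-2.2, -1.0, 0.2], [-0.0, 1.4, -0.9]]
[[-0.707, -0.001, -0.707], [-0.659, 0.365, 0.658], [0.258, 0.931, -0.259]]
[[-0.627, 0.327, -0.707], [-0.624, 0.333, 0.707], [0.467, 0.884, -0.005]]
3.6832672517515164
[0.5825 0.019  0.1451] [0.582  0.0185 0.1441]
(0.5782, 0.0083) -30 30 [ 0.02  0.34 -0.92  2.05 -0.3  -0.99] 0.0072
(0.5782, 0.0083) -50 60 [ 0.36  0.56 -1.    1.9  -1.04 -1.55] 0.0
(0.5782, 0.0083) -50 45 [ 0.3   0.44 -0.95  1.79 -0.73 -1.32] 0.0
(0.5782, 0.0083) -50 30 [ 0.32  0.39 -0.86  1.37 -0.49 -0.91] 0.0
(0.5782, 0.0083) -70 60 [ 0.57  0.64 -0.79  1.27 -1.09 -1.41] 0.0
(0.5782, 0.0083) -70 45 [ 0.51  0.53 -0.76  1.16 -0.87 -1.2 ] 0.0
(0.5782, 0.0083) -70 30 [ 0.47  0.46 -0.68  0.88 -0.7  -0.88] 0.0
(0.5782, 0.0083) -90 60 [ 0.6   0.73 -0.5   0.85 -1.26 -1.28] 0.0
(0.5782, 0.0083) -90 45 [ 0.56  0.62 -0.51  0.75 -1.07 -1
[... 1274 characters left out ...]
[ 0.6   0.47 -0.68  1.02 -0.62 -0.81] 0.0
(0.6009, 0.1262) -70 60 [ 0.76  0.72 -0.55  1.03 -1.18 -1.28] 0.0
(0.6009, 0.1262) -70 45 [ 0.71  0.62 -0.54  0.91 -0.99 -1.11] 0.0
(0.6009, 0.1262) -70 30 [ 0.66  0.55 -0.48  0.69 -0.84 -0.86] 0.0
(0.6009, 0.1262) -90 60 [ 0.75  0.82 -0.25  0.7  -1.41 -1.21] 0.0
(0.6009, 0.1262) -90 45 [ 0.71  0.72 -0.28  0.61 -1.22 -1.11] 0.0
(0.6009, 0.1262) -90 30 [ 0.65  0.62 -0.29  0.48 -1.05 -0.97] 0.0
(0.6009, 0.1262) 30 45 [ 0.16  0.38 -0.37 -1.27 -0.27  3.1 ] 0.0044
(0.6009, 0.1262) 30 30 [ 0.44  0.38 -0.5  -0.25 -0.17  1.89] 0.0
(0.6009, 0.1262) 50 30 [ 0.28  0.41 -0.29 -0.62 -0.5   2.66] 0.0
(0.6009, 0.1262) 70 30 [ 0.2   0.47 -0.17 -0.67 -0.76  3.05] 0.0
```

>>> {"op": "apply_moves", "data": {
  "deltas": [
    [0,0,-5,0,0,20,1],
    [0,0,-10,0,0,20,1],
    [0,0,-20,0,0,20,1],
    [0,0,-30,0,0,20,1],
    [0,0,-30,0,0,20,1],
    [0,0,-30,0,0,20,1]
  ]
}}

```text
time: 44.12
tcp_pos: [0.5816, 0.0179, 0.1642]
orientation: [[0.362, -0.875, 0.322], [-0.626, -0.484, -0.611], [0.691, 0.02, -0.723]]
wrist_force: [0.7, -1.1, -2.5]
gripper_width: 0.0294
finger_force: 30.0
```

Run:
```python
from go import *
s=st()
plan(('above',(578.2,8.3,132),-60,45,4,0),('in',(578.2,8.3,71),-60,45,4,0))
```

```text
t 44.12 tcp [581.6  17.9 164.2] yaw of y axis -151.04 z [ 0.322 -0.611 -0.723] w 29.4 F [ 0.7 -1.1 -2.5] J [ 0.55  0.35 -0.72  1.06 -0.91 -0.9 ]
now [581.6  17.9 164.2] z [ 0.32 -0.61 -0.72] w 29.4
above rot [-0.6 -1.6  1.1] shift [ -2.  -12.  -35.1] q [ 0.49  0.39 -0.81  1.25 -0.84 -1.07] err 0.0
in rot [0. 0. 0.] shift [  0.   0. -61.] q [ 0.43  0.48 -0.87  1.44 -0.79 -1.26] err 0.0
```

>>> {"op": "apply_moves", "data": {
  "deltas": [
    [-0.6,-1.6,1.1,-2,-12,0,1],
    [-0.6,-1.6,1.1,-2,-12,-20,1],
    [-0.6,-1.6,1.1,-2,-12,-35,1],
    [-0.6,-1.6,1.1,-2,-12,-35,1],
    [-0.6,-1.6,1.1,-2,-12,-35,1]
  ]
}}

```text
time: 44.75
tcp_pos: [0.5798, 0.0057, 0.1296]
orientation: [[0.353, -0.867, 0.352], [-0.613, -0.499, -0.613], [0.707, 0.0, -0.707]]
wrist_force: [0.1, 0.8, -1.4]
gripper_width: 0.0296
finger_force: 30.0
```

Run:
```python
from go import *
s=st()
plan(('above',(578.2,8.3,132),-60,45,4,0))
cv2.imwrite('pics/w9.png',cv2.resize(snapshot('scene')[160:290,220:350][:,:,::-1],(520,520),interpolation=cv2.INTER_CUBIC))
c=get_calibration('scene');print((pr(c,[[.5782,.0083,.054],[.5782,.0083,.077],[.5782,.0083,.152]])-[220,160])*4)
```

```text
t 44.75 tcp [579.8   5.7 129.6] yaw of y axis -150.08 z [ 0.352 -0.613 -0.707] w 29.6 F [ 0.1  0.8 -1.4] J [ 0.49  0.39 -0.81  1.25 -0.84 -1.06]
now [579.8   5.7 129.6] z [ 0.35 -0.61 -0.71] w 29.6
above rot [-0.  -0.   0.1] shift [-0.2  0.2 -0.4] q [ 0.49  0.39 -0.81  1.25 -0.84 -1.07] err 0.0
[[265.15174068 249.64731745]
 [265.8285634  226.83686285]
 [268.20082995 146.88612187]]
```

View pics/w9.png

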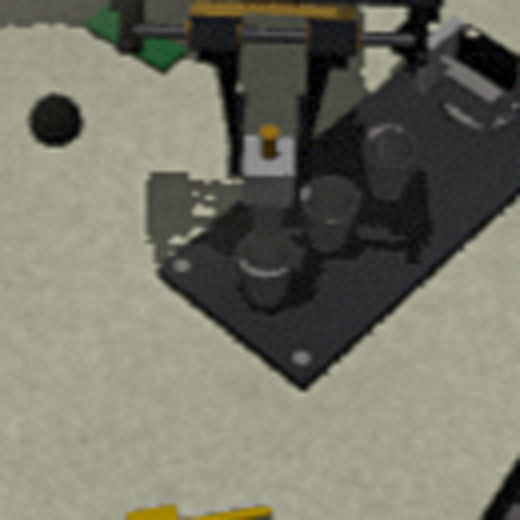

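>>> {"op": "apply_moves", "data": {
  "deltas": [
    [0,0,0,0,0,-15,1],
    [0,0,0,0,0,-30,1],
    [0,0,0,0,0,-42,1],
    [0,0,0,0,0,-50,1],
    [0,0,0,0,0,-54,1],
    [0,0,0,0,0,-54,1]
  ]
}}

```text
time: 45.55
tcp_pos: [0.5801, 0.0064, 0.0748]
orientation: [[0.354, -0.867, 0.352], [-0.613, -0.499, -0.613], [0.707, 0.001, -0.707]]
wrist_force: [0.9, -0.6, -2.5]
gripper_width: 0.0299
finger_force: 30.0
```

>>> {"op": "apply_moves", "data": {
  "deltas": [
    [0,0,0,0,0,-2,1],
    [0,0,0,0,0,-4,1],
    [0,0,0,0,0,-5,1],
    [0,0,0,0,0,-5,1]
  ]
}}

```text
time: 46.05
tcp_pos: [0.5799, 0.0063, 0.0696]
orientation: [[0.354, -0.867, 0.352], [-0.613, -0.499, -0.613], [0.707, 0.001, -0.707]]
wrist_force: [-0.3, -0.9, -1.4]
gripper_width: 0.0298
finger_force: 30.0
```

>>> {"op": "apply_moves", "data": {
  "deltas": [
    [0,0,0,0,0,-1,1],
    [0,0,0,0,0,-2,1],
    [0,0,0,0,0,-3,1],
    [0,0,0,0,0,-3,1]
  ]
}}

```text
time: 46.55
tcp_pos: [0.5799, 0.0061, 0.0677]
orientation: [[0.353, -0.867, 0.353], [-0.611, -0.499, -0.614], [0.708, 0.001, -0.706]]
wrist_force: [-5.4, 0.4, 5.8]
gripper_width: 0.0301
finger_force: 30.0
```

>>> {"op": "apply_moves", "data": {
  "deltas": [
    [0,0,0,0,0,0.8,0.45],
    [0,0,0,0,0,0.8,0.45],
    [0,0,0,0,0,0.8,0.45],
    [0,0,0,0,0,0.8,0.45],
    [0,0,0,-7,12,14,0.45],
    [0,0,0,-18,31,35,0.45],
    [0,0,0,-30,52,75,0.4],
    [0,0,0,-50,40,130,0.4]
  ]
}}

```text
time: 47.55
tcp_pos: [0.5302, 0.0485, 0.1971]
orientation: [[0.357, -0.865, 0.353], [-0.611, -0.502, -0.612], [0.707, 0.003, -0.708]]
wrist_force: [0.6, 1.3, 1.0]
gripper_width: 0.0518
finger_force: 0.0
```

Run:
```python
from go import *
s=st()
plan(('vert',(470,-150,200),-1.5,0,8,0),('pre',(472.5,-322.4,15),-1.5,-45,8,80),('grasp',(472.5,-322.4,15),-1.5,-45,8,0))
cv2.imwrite('pics/w10.png',cv2.resize(snapshot('scene')[160:420,120:380][:,:,::-1],(598,598),interpolation=cv2.INTER_CUBIC))
```

```text
t 47.55 tcp [530.2  48.5 197.1] yaw of y axis -149.88 z [ 0.353 -0.612 -0.708] w 51.8 F [0.6 1.3 1. ] J [ 0.7   0.26 -0.77  0.98 -1.   -0.92]
now [530.2  48.5 197.1] z [ 0.35 -0.61 -0.71] w 51.8
vert rot [24.1 40.2 55.2] shift [ -60.2 -198.5   -5.1] q [ 0.02  0.19 -0.35  0.   -1.03  1.52] err 0.0
pre rot [ 1.2 45.  -0. ] shift [  53.4 -173.7 -126.1] q [-0.22  0.9   0.26  0.14 -1.71  1.73] err 0.0
grasp rot [0. 0. 0.] shift [-56.5   1.5 -56.6] q [-0.24  0.89  0.06  0.15 -1.52  1.71] err 0.0
```

View pics/w10.png

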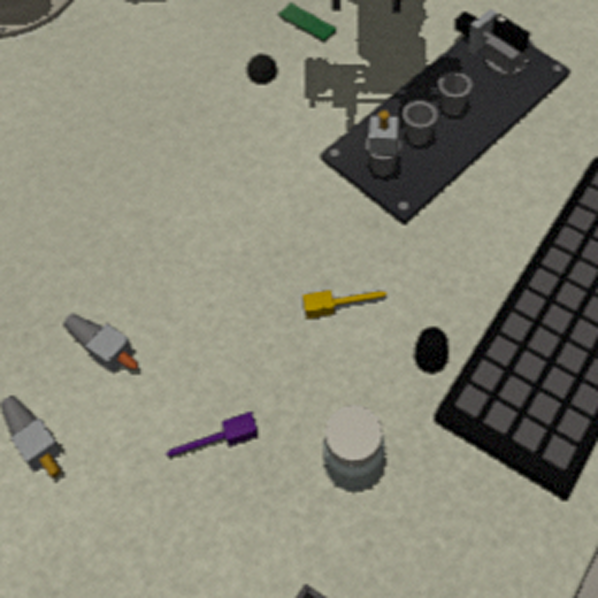

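>>> {"op": "apply_moves", "data": {
  "deltas": [
    [3,5,6.9,-8,-25,0,0.4],
    [6,10,13.8,-16,-50,0,0.4],
    [9,15,20.7,-24,-75,0,0.4],
    [12,20.1,27.6,-32,-100,0,0.4],
    [15,25.1,34.5,-40,-125,0,0.4],
    [18,30.1,41.4,-48,-150,0,0.4],
    [21.1,35.2,48.3,-56,-175,0,0.4],
    [24.1,40.2,55.2,-60,-198,0,0.4]
  ]
}}

```text
time: 48.6
tcp_pos: [0.4719, -0.1425, 0.1966]
orientation: [[0.973, -0.206, 0.101], [-0.196, -0.976, -0.099], [0.119, 0.076, -0.99]]
wrist_force: [1.0, 0.1, 0.1]
gripper_width: 0.0523
finger_force: 0.0
```

>>> {"op": "apply_moves", "data": {
  "deltas": [
    [0.2,9,0,10,-35,0,0.4],
    [0.5,18,0,20,-70,0,0.4],
    [0.7,27,0,30,-105,-20,0.4],
    [0.9,36,0,42,-140,-60,0.4],
    [1.2,45,0,53,-174,-100,0.4],
    [1.2,45,0,53,-174,-126,0.4],
    [1.2,45,0,53,-174,-126,0.4]
  ]
}}

```text
time: 49.48
tcp_pos: [0.5236, -0.3161, 0.0662]
orientation: [[0.766, -0.1, -0.635], [-0.194, -0.978, -0.079], [-0.613, 0.184, -0.768]]
wrist_force: [0.0, -0.8, 0.7]
gripper_width: 0.0525
finger_force: 0.0
```

Run:
```python
from go import *
import pickle
s=st()
plan(('pre',(472.5,-322.4,15),-1.5,-45,8,80),('grasp',(472.5,-322.4,15),-1.5,-45,8,0))
c=get_calibration('wrist');im=snapshot('wrist');pickle.dump(c,open('w11.pkl','wb'))
cv2.imwrite('pics/w11.png',im[:,:,::-1])
```

```text
t 49.48 tcp [ 523.6 -316.1   66.2] yaw of y axis -95.86 z [-0.635 -0.079 -0.768] w 52.5 F [ 0.  -0.8  0.7] J [-0.18  0.82  0.13  0.19 -1.56  1.51]
now [ 523.6 -316.1   66.2] z [-0.64 -0.08 -0.77] w 52.5
pre rot [11.   5.7  3.8] shift [-0.2 -7.6 -0.3] q [-0.22  0.9   0.26  0.14 -1.71  1.73] err 0.0
grasp rot [0. 0. 0.] shift [-56.5   1.5 -56.6] q [-0.24  0.89  0.06  0.15 -1.52  1.71] err 0.0
```

View pics/w11.png

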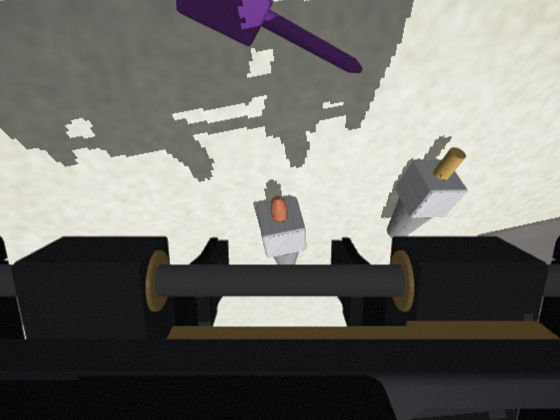

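>>> {"op": "apply_moves", "data": {
  "deltas": [
    [5,2.8,1.9,0,-4,0,0.4],
    [11,5.7,3.8,0,-7.6,0,0.4],
    [11,5.7,3.8,0,-7.6,0,0.4]
  ]
}}

```text
time: 49.9
tcp_pos: [0.5267, -0.3244, 0.0735]
orientation: [[0.718, -0.027, -0.696], [-0.022, -1.0, 0.016], [-0.696, 0.003, -0.718]]
wrist_force: [0.0, 0.0, 0.4]
gripper_width: 0.0519
finger_force: 0.0
```

Run:
```python
from go import *
import pickle
c=pickle.load(open('w11.pkl','rb'))
P=lambda u:(pl(c,u,.03)*1e3).round(1)
print([P(u) for u in[(263,237),(303,229),(306,250),(268,258)]])
plan(('pre',(472.5,-322.4,15),-1.5,-45,8,80),('grasp',(472.5,-322.4,15),-1.5,-45,8,0))
```

```text
[array([ 487. , -308.9,   30. ]), array([ 486.2, -336.1,   30. ]), array([ 456.7, -337. ,   30. ]), array([ 457.1, -308.3,   30. ])]
now [ 526.7 -324.4   73.5] z [-0.7   0.02 -0.72] w 51.9
pre rot [0.2 0.9 0. ] shift [-3.3  0.6 -7.6] q [-0.22  0.9   0.26  0.14 -1.71  1.73] err 0.0
grasp rot [0. 0. 0.] shift [-56.5   1.5 -56.6] q [-0.24  0.89  0.06  0.15 -1.52  1.71] err 0.0
```

>>> {"op": "apply_moves", "data": {
  "deltas": [
    [0,0.5,0,-20,1,-24,0.4],
    [0,0.9,0,-40,2,-43,0.4],
    [0,0.9,0,-54,2,-57,0.4],
    [0,0.9,0,-60.5,2,-64,0.4],
    [0,0.9,0,-60.5,2,-64,0.4],
    [0,0.9,0,-60.5,2,-64,0.4]
  ]
}}

```text
time: 50.65
tcp_pos: [0.4662, -0.3217, 0.0078]
orientation: [[0.704, -0.025, -0.71], [-0.019, -1.0, 0.016], [-0.71, 0.002, -0.704]]
wrist_force: [-0.9, -0.6, 0.9]
gripper_width: 0.0522
finger_force: 0.4
```

>>> {"op": "apply_moves", "data": {
  "deltas": [
    [0,0,0,0,0,0,1],
    [0,0,0,0,0,0,1],
    [0,0,0,0,0,0,1],
    [0,0,0,0,0,0,1],
    [0,0,0,0,0,0,1]
  ]
}}

```text
time: 51.28
tcp_pos: [0.4653, -0.3218, 0.0073]
orientation: [[0.702, -0.025, -0.712], [-0.019, -1.0, 0.017], [-0.712, 0.001, -0.702]]
wrist_force: [0.1, -0.6, 5.1]
gripper_width: 0.0297
finger_force: 32.1
```

Run:
```python
from go import *
s=st();M=np.array(s['orientation']);print(((np.array([471.9,-322.5,15])-np.array(s['tcp_pos'])*1e3)@M).round(1))
plan(('lift',(470,-200,210),-1.5,-20,8,0),('turn',(500,-50,210),-60,45,8,0))
```

```text
t 51.27 tcp [ 465.3 -321.8    7.3] yaw of y axis -91.45 z [-0.712  0.017 -0.702] w 29.7 F [ 0.1 -0.6  5.1] J [-0.24  0.89  0.06  0.15 -1.52  1.71]
[ -0.8   0.6 -10.2]
now [ 465.3 -321.8    7.3] z [-0.71  0.02 -0.7 ] w 29.7
lift rot [ -0.6 -25.4  -0. ] shift [  2.  121.8 195.2] q [-0.07  0.38 -0.1   0.02 -1.43  1.61] err 0.0
turn rot [-34.6 -58.1 -51.9] shift [ 35.6 145.    1.9] q [ 0.48  0.14 -0.93  1.15 -0.88 -0.9 ] err 0.0
```

>>> {"op": "apply_moves", "data": {
  "deltas": [
    [0,0,0,0,0,20,1],
    [0,0,0,0,10,70,1],
    [0,0,0,0,30,120,1],
    [0,-8,0,0,60,170,1],
    [0,-17,0,0,90,195,1],
    [-0.6,-25,0,2,122,195,1]
  ]
}}

```text
time: 52.02
tcp_pos: [0.4688, -0.199, 0.2049]
orientation: [[0.942, -0.026, -0.335], [-0.025, -1.0, 0.008], [-0.335, 0.0, -0.942]]
wrist_force: [0.8, -0.4, -1.5]
gripper_width: 0.03
finger_force: 30.0
```

>>> {"op": "apply_moves", "data": {
  "deltas": [
    [-4,-6.7,-6,4,18,2,1],
    [-8,-13.4,-12,8,36,2,1],
    [-12,-20.1,-18,12,54,2,1],
    [-16,-26.8,-24,16,72,2,1],
    [-20,-33.5,-30,20,90,2,1],
    [-24,-40.2,-36,24,108,2,1],
    [-28,-46.9,-42,28,126,2,1],
    [-32,-53.6,-48,33,145,2,1]
  ]
}}

```text
time: 53.02
tcp_pos: [0.4974, -0.0653, 0.2044]
orientation: [[0.584, -0.762, 0.28], [-0.609, -0.639, -0.471], [0.537, 0.104, -0.837]]
wrist_force: [1.0, -0.3, -1.5]
gripper_width: 0.0299
finger_force: 30.0
```

Run:
```python
from go import *
s=st()
plan(('above',(589.9,67,134),-60,45,10,0),('in',(589.9,67,71),-60,45,10,0))
```

```text
t 53.02 tcp [497.4 -65.3 204.4] yaw of y axis -140.04 z [ 0.28  -0.471 -0.837] w 29.9 F [ 1.  -0.3 -1.5] J [ 0.44  0.1  -0.82  0.86 -0.8  -0.38]
now [497.4 -65.3 204.4] z [ 0.28 -0.47 -0.84] w 29.9
above rot [ -6.7 -11.9  -9.3] shift [ 96.  126.2 -77.5] q [ 0.6   0.44 -0.72  1.13 -0.89 -1.04] err 0.0
in rot [0. 0. 0.] shift [  0.   0. -63.] q [ 0.56  0.53 -0.78  1.29 -0.83 -1.21] err 0.0
```

>>> {"op": "apply_moves", "data": {
  "deltas": [
    [-3.4,-6,-4.7,20,30,0,1],
    [-6.7,-11.9,-9.3,40,60,0,1],
    [-6.7,-11.9,-9.3,65,95,0,1],
    [-6.7,-11.9,-9.3,96,126,0,1],
    [-6.7,-11.9,-9.3,96,126,-30,1],
    [-6.7,-11.9,-9.3,96,126,-60,1],
    [-6.7,-11.9,-9.3,96,126,-60,1]
  ]
}}

```text
time: 53.9
tcp_pos: [0.5929, 0.0592, 0.1421]
orientation: [[0.361, -0.865, 0.347], [-0.61, -0.501, -0.614], [0.705, 0.01, -0.709]]
wrist_force: [-0.1, -0.2, -1.9]
gripper_width: 0.0298
finger_force: 30.0
```

Run:
```python
from go import *
s=st()
plan(('above',(589.9,67,134),-60,45,10,0),('in',(589.9,67,71),-60,45,10,0))
```

```text
t 53.9 tcp [592.9  59.2 142.1] yaw of y axis -149.94 z [ 0.347 -0.614 -0.709] w 29.8 F [-0.1 -0.2 -1.9] J [ 0.61  0.42 -0.7   1.09 -0.92 -0.98]
now [592.9  59.2 142.1] z [ 0.35 -0.61 -0.71] w 29.8
above rot [ 0.1 -0.6 -0.1] shift [  0.6   1.7 -15.2] q [ 0.6   0.44 -0.72  1.13 -0.89 -1.04] err 0.0
in rot [0. 0. 0.] shift [  0.   0. -63.] q [ 0.56  0.53 -0.78  1.29 -0.83 -1.21] err 0.0
```

Total descent to seat is about 78 mm; go 73 then feel.

>>> {"op": "apply_moves", "data": {
  "deltas": [
    [0.1,-0.6,-0.1,0.7,1.5,-15,1],
    [0.1,-0.6,-0.1,0.7,1.5,-30,1],
    [0.1,-0.6,-0.1,0.7,1.5,-45,1],
    [0.1,-0.6,-0.1,0.7,1.5,-57,1],
    [0.1,-0.6,-0.1,0.7,1.5,-66,1],
    [0.1,-0.6,-0.1,0.7,1.5,-72,1],
    [0.1,-0.6,-0.1,0.7,1.5,-74,1],
    [0.1,-0.6,-0.1,0.7,1.5,-74,1]
  ]
}}

```text
time: 54.9
tcp_pos: [0.5944, 0.0614, 0.0697]
orientation: [[0.35, -0.866, 0.356], [-0.613, -0.499, -0.612], [0.708, -0.004, -0.706]]
wrist_force: [-1.8, -1.3, -2.5]
gripper_width: 0.03
finger_force: 30.0
```

>>> {"op": "apply_moves", "data": {
  "deltas": [
    [0,0,0,0,0,-1,1],
    [0,0,0,0,0,-2,1],
    [0,0,0,0,0,-3,1],
    [0,0,0,0,0,-3,1]
  ]
}}

```text
time: 55.4
tcp_pos: [0.5942, 0.0611, 0.067]
orientation: [[0.35, -0.866, 0.356], [-0.613, -0.499, -0.613], [0.709, -0.004, -0.706]]
wrist_force: [-5.3, -1.6, 2.3]
gripper_width: 0.0297
finger_force: 30.0
```

>>> {"op": "apply_moves", "data": {
  "deltas": [
    [0,0,0,-0.7,-0.3,-1,1],
    [0,0,0,-1,-0.5,-2,1],
    [0,0,0,-1,-0.5,-3,1],
    [0,0,0,-1,-0.5,-3,1]
  ]
}}

```text
time: 55.9
tcp_pos: [0.5936, 0.061, 0.0641]
orientation: [[0.35, -0.866, 0.357], [-0.613, -0.5, -0.612], [0.709, -0.005, -0.706]]
wrist_force: [-4.3, -1.5, 4.2]
gripper_width: 0.0302
finger_force: 30.0
```

>>> {"op": "apply_moves", "data": {
  "deltas": [
    [0,0,0,-0.5,-0.2,-1,1],
    [0,0,0,-0.5,-0.2,-1.5,1],
    [0,0,0,-0.5,-0.2,-1.5,1]
  ]
}}

```text
time: 56.28
tcp_pos: [0.5936, 0.0609, 0.0639]
orientation: [[0.348, -0.866, 0.359], [-0.612, -0.5, -0.613], [0.71, -0.006, -0.704]]
wrist_force: [-6.1, -0.4, 9.3]
gripper_width: 0.0298
finger_force: 30.0
```

>>> {"op": "apply_moves", "data": {
  "deltas": [
    [0,0,0,0,0,1,0.45],
    [0,0,0,0,0,1,0.45],
    [0,0,0,0,0,1,0.45],
    [0,0,0,0,0,1,0.45],
    [0,0,0,-7,12,14,0.45],
    [0,0,0,-18,31,35,0.45],
    [0,0,0,-30,52,75,0.4],
    [0,0,0,-60,40,130,0.4]
  ]
}}

```text
time: 57.28
tcp_pos: [0.5342, 0.1036, 0.1915]
orientation: [[0.352, -0.865, 0.358], [-0.612, -0.502, -0.611], [0.708, -0.004, -0.706]]
wrist_force: [0.9, 0.3, 1.6]
gripper_width: 0.0517
finger_force: 0.0
```

Run:
```python
from go import *
s=st()
plan(('vert',(450,-180,200),-16.5,0,8,0),('pre',(480.7,-430.8,15),-16.5,-45,8,80),('grasp',(480.7,-430.8,15),-16.5,-45,8,0))
```

```text
t 57.27 tcp [534.2 103.6 191.5] yaw of y axis -149.86 z [ 0.358 -0.611 -0.706] w 51.7 F [0.9 0.3 1.6] J [ 0.79  0.31 -0.7   0.91 -1.05 -0.94]
now [534.2 103.6 191.5] z [ 0.36 -0.61 -0.71] w 51.7
vert rot [28.3 36.4 41.1] shift [ -84.2 -283.6    0.5] q [-0.04  0.17 -0.37  0.   -1.03  1.33] err 0.0
pre rot [12.8 43.1  0. ] shift [  79.5 -265.3 -126.1] q [-0.42  1.05  0.62  0.1  -1.92  1.7 ] err 0.0
grasp rot [0. 0. 0.] shift [-54.2  16.1 -56.6] q [-0.43  1.01  0.37  0.1  -1.71  1.69] err 0.0
```

>>> {"op": "apply_moves", "data": {
  "deltas": [
    [4,5.2,5.9,-20,-35,10,0.4],
    [8,10.4,11.8,-40,-70,10,0.4],
    [12,15.6,17.7,-50,-105,10,0.4],
    [16,20.8,23.5,-60,-140,10,0.4],
    [20,26,29.4,-70,-175,10,0.4],
    [24.3,31.2,35.2,-80,-210,10,0.4],
    [28.3,36.4,41.1,-84,-250,10,0.4],
    [28.3,36.4,41.1,-84,-284,10,0.4]
  ]
}}

```text
time: 58.28
tcp_pos: [0.4514, -0.1632, 0.2014]
orientation: [[0.939, -0.343, 0.031], [-0.342, -0.938, -0.055], [0.048, 0.042, -0.998]]
wrist_force: [1.1, -0.0, -0.6]
gripper_width: 0.0523
finger_force: 0.0
```

>>> {"op": "apply_moves", "data": {
  "deltas": [
    [2.2,7.2,0,15,-50,0,0.4],
    [4.3,14.4,0,30,-100,0,0.4],
    [6.4,21.6,0,45,-150,0,0.4],
    [8.5,28.8,0,60,-200,0,0.4],
    [10.6,36,0,79,-265,0,0.4],
    [12.8,43.1,0,79,-265,-50,0.4],
    [12.8,43.1,0,79,-265,-90,0.4],
    [12.8,43.1,0,79,-265,-90,0.4]
  ]
}}

```text
time: 59.28
tcp_pos: [0.5288, -0.4267, 0.1055]
orientation: [[0.684, -0.299, -0.665], [-0.269, -0.951, 0.151], [-0.678, 0.076, -0.731]]
wrist_force: [-0.7, 0.1, 1.4]
gripper_width: 0.0523
finger_force: 0.0
```

Run:
```python
from go import *
import pickle
plan(('pre',(480.7,-430.8,15),-16.5,-45,8,80),('grasp',(480.7,-430.8,15),-16.5,-45,8,0))
c=get_calibration('wrist');im=snapshot('wrist');pickle.dump(c,open('w12.pkl','wb'))
P=pr(c,[[.4807,-.4308,.03]]);print(P)
a=cv2.resize(im[100:310,140:420,::-1],(560,420),interpolation=cv2.INTER_CUBIC)
b=cv2.resize(snapshot('scene')[130:270,250:330][:,:,::-1],(240,420),interpolation=cv2.INTER_CUBIC)
cv2.imwrite('pics/w12.png',np.hstack([a,b]))
```

```text
now [ 528.8 -426.7  105.5] z [-0.67  0.15 -0.73] w 52.3
pre rot [4.8 0.8 0.8] shift [  0.7 -18.6 -39.6] q [-0.42  1.05  0.62  0.1  -1.92  1.7 ] err 0.0
grasp rot [0. 0. 0.] shift [-54.2  16.1 -56.6] q [-0.43  1.01  0.37  0.1  -1.71  1.69] err 0.0
[[295.31679434 187.11006448]]
```

View pics/w12.png

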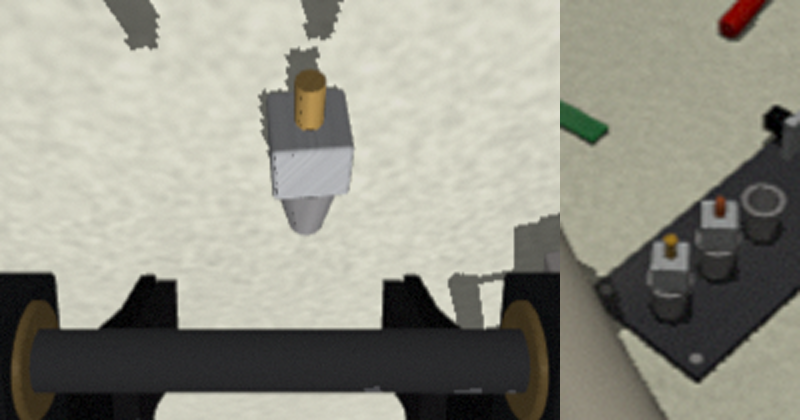

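>>> {"op": "apply_moves", "data": {
  "deltas": [
    [4.8,0.8,0.8,0.7,-18.6,-10,0.4],
    [4.8,0.8,0.8,0.7,-18.6,-38,0.4],
    [4.8,0.8,0.8,0.7,-18.6,-38,0.4]
  ]
}}

```text
time: 59.75
tcp_pos: [0.5313, -0.4461, 0.0746]
orientation: [[0.686, -0.285, -0.67], [-0.205, -0.959, 0.198], [-0.698, 0.002, -0.716]]
wrist_force: [0.2, 1.4, 0.6]
gripper_width: 0.0521
finger_force: 0.0
```

Run:
```python
from go import *
plan(('grasp',(480.7,-430.8,15),-16.5,-45,9,0))
```

```text
now [ 531.3 -446.1   74.6] z [-0.67  0.2  -0.72] w 52.1
grasp rot [0.3 0.7 0.1] shift [-56.7  17.1 -66. ] q [-0.43  1.01  0.37  0.1  -1.71  1.69] err 0.0
```

>>> {"op": "apply_moves", "data": {
  "deltas": [
    [0.3,0.7,0,-17,5,-20,0.4],
    [0.3,0.7,0,-37,11,-42,0.4],
    [0.3,0.7,0,-50,15,-57,0.4],
    [0.3,0.7,0,-56.5,17,-64.5,0.4],
    [0.3,0.7,0,-56.5,17,-64.5,0.4],
    [0.3,0.7,0,-56.5,17,-64.5,0.4]
  ]
}}

```text
time: 60.5
tcp_pos: [0.4761, -0.4296, 0.0099]
orientation: [[0.678, -0.284, -0.678], [-0.202, -0.959, 0.2], [-0.706, 0.001, -0.708]]
wrist_force: [0.1, -0.3, 0.8]
gripper_width: 0.0519
finger_force: 0.0
```

>>> {"op": "apply_moves", "data": {
  "deltas": [
    [0,0,0,0,0,0,1],
    [0,0,0,0,0,0,1],
    [0,0,0,0,0,0,1],
    [0,0,0,0,0,0,1],
    [0,0,0,0,0,0,1]
  ]
}}

```text
time: 61.12
tcp_pos: [0.475, -0.4291, 0.0084]
orientation: [[0.677, -0.285, -0.679], [-0.201, -0.959, 0.202], [-0.708, 0.0, -0.706]]
wrist_force: [0.1, 0.2, 0.9]
gripper_width: 0.0297
finger_force: 30.0
```

Run:
```python
from go import *
s=st();M=np.array(s['orientation']);print(((np.array([480.7,-430.8,15])-np.array(s['tcp_pos'])*1e3)@M).round(1))
plan(('lift',(460,-250,220),-16.5,-20,8,0),('turn',(500,-50,220),-60,45,8,0))
```

```text
t 61.12 tcp [ 475.  -429.1    8.4] yaw of y axis -106.55 z [-0.679  0.202 -0.706] w 29.7 F [0.1 0.2 0.9] J [-0.43  1.01  0.37  0.1  -1.71  1.69]
[-0.5 -0.  -8.9]
now [ 475.  -429.1    8.4] z [-0.68  0.2  -0.71] w 29.7
lift rot [ -7.1 -24.1   0. ] shift [-17.6 179.9 204.1] q [-0.2   0.4  -0.03 -0.03 -1.49  1.49] err 0.0
turn rot [-41.1 -52.2 -38.6] shift [ 45.5 194.3   1.9] q [ 0.49  0.13 -0.91  1.12 -0.9  -0.87] err 0.0
```

>>> {"op": "apply_moves", "data": {
  "deltas": [
    [0,0,0,0,0,20,1],
    [0,0,0,0,10,70,1],
    [0,0,0,0,40,115,1],
    [-1.8,-6,0,-5,75,155,1],
    [-3.6,-12,0,-10,115,190,1],
    [-5.4,-18,0,-15,150,204,1],
    [-7.1,-24,0,-18,180,204,1]
  ]
}}

```text
time: 62.0
tcp_pos: [0.4574, -0.2482, 0.2158]
orientation: [[0.904, -0.284, -0.32], [-0.267, -0.959, 0.096], [-0.334, -0.001, -0.942]]
wrist_force: [1.5, 1.2, -1.1]
gripper_width: 0.03
finger_force: 30.0
```

>>> {"op": "apply_moves", "data": {
  "deltas": [
    [-4.8,-6.1,-4.5,5,24,2,1],
    [-9.6,-12.2,-9,10,48,2,1],
    [-14.4,-18.3,-13.5,15,72,2,1],
    [-19.2,-24.4,-18,20,96,2,1],
    [-24,-30.5,-22.5,25,120,2,1],
    [-28.8,-36.6,-27,30,145,2,1],
    [-33.6,-42.7,-31.5,38,170,2,1],
    [-38.4,-48.8,-36,45,194,2,1]
  ]
}}

```text
time: 63.0
tcp_pos: [0.498, -0.0707, 0.2164]
orientation: [[0.521, -0.805, 0.286], [-0.64, -0.589, -0.492], [0.565, 0.073, -0.822]]
wrist_force: [0.8, 0.3, -0.8]
gripper_width: 0.0298
finger_force: 30.0
```

Run:
```python
from go import *
s=st()
plan(('above',(600.9,126,150),-60,45,9,0),('in',(600.9,126,71),-60,45,9,0))
```

```text
t 63.0 tcp [498.  -70.7 216.4] yaw of y axis -143.77 z [ 0.286 -0.492 -0.822] w 29.8 F [ 0.8  0.3 -0.8] J [ 0.44  0.08 -0.82  0.88 -0.83 -0.45]
now [498.  -70.7 216.4] z [ 0.29 -0.49 -0.82] w 29.8
above rot [-6.5 -9.3 -5.8] shift [106.1 191.2 -72.7] q [ 0.71  0.47 -0.6   0.99 -0.98 -0.96] err 0.0
in rot [0. 0. 0.] shift [  0.   0. -79.] q [ 0.67  0.58 -0.67  1.14 -0.88 -1.15] err 0.0
```

>>> {"op": "apply_moves", "data": {
  "deltas": [
    [-3.2,-4.6,-2.9,15,35,0,1],
    [-6.5,-9.3,-5.8,35,75,0,1],
    [-6.5,-9.3,-5.8,60,115,0,1],
    [-6.5,-9.3,-5.8,85,155,0,1],
    [-6.5,-9.3,-5.8,106,191,0,1],
    [-6.5,-9.3,-5.8,106,191,-35,1],
    [-6.5,-9.3,-5.8,106,191,-65,1],
    [-6.5,-9.3,-5.8,106,191,-65,1]
  ]
}}

```text
time: 64.0
tcp_pos: [0.6035, 0.1189, 0.1488]
orientation: [[0.36, -0.865, 0.349], [-0.611, -0.501, -0.612], [0.705, 0.007, -0.71]]
wrist_force: [0.7, -0.8, -0.3]
gripper_width: 0.0297
finger_force: 30.0
```

Run:
```python
from go import *
s=st()
plan(('in',(600.9,126,71),-60,45,9,0))
```

```text
t 64.0 tcp [603.5 118.9 148.8] yaw of y axis -149.9 z [ 0.349 -0.612 -0.71 ] w 29.7 F [ 0.7 -0.8 -0.3] J [ 0.71  0.46 -0.59  0.98 -0.99 -0.94]
now [603.5 118.9 148.8] z [ 0.35 -0.61 -0.71] w 29.7
in rot [ 0.  -0.5 -0.1] shift [  0.6   1.6 -84.1] q [ 0.67  0.58 -0.67  1.14 -0.88 -1.15] err 0.0
```

>>> {"op": "apply_moves", "data": {
  "deltas": [
    [0,-0.5,-0.1,0.4,1.4,-20,1],
    [0,-0.5,-0.1,0.4,1.4,-38,1],
    [0,-0.5,-0.1,0.4,1.4,-54,1],
    [0,-0.5,-0.1,0.4,1.4,-66,1],
    [0,-0.5,-0.1,0.4,1.4,-75,1],
    [0,-0.5,-0.1,0.4,1.4,-80,1],
    [0,-0.5,-0.1,0.4,1.4,-80,1]
  ]
}}

```text
time: 64.88
tcp_pos: [0.6047, 0.1212, 0.0695]
orientation: [[0.352, -0.866, 0.356], [-0.614, -0.5, -0.611], [0.707, -0.004, -0.707]]
wrist_force: [-0.2, -0.2, -1.1]
gripper_width: 0.0296
finger_force: 30.0
```

>>> {"op": "apply_moves", "data": {
  "deltas": [
    [0,0,0,0,0,-1,1],
    [0,0,0,0,0,-2,1],
    [0,0,0,0,0,-3,1],
    [0,0,0,0,0,-3,1]
  ]
}}

```text
time: 65.38
tcp_pos: [0.6044, 0.1208, 0.0666]
orientation: [[0.351, -0.866, 0.356], [-0.613, -0.5, -0.612], [0.707, -0.003, -0.707]]
wrist_force: [-1.5, -1.8, 0.6]
gripper_width: 0.0296
finger_force: 30.0
```

>>> {"op": "apply_moves", "data": {
  "deltas": [
    [0,0,0,-0.3,-0.3,-1,1],
    [0,0,0,-0.3,-0.3,-2,1],
    [0,0,0,-0.3,-0.3,-3,1],
    [0,0,0,-0.3,-0.3,-3,1]
  ]
}}

```text
time: 65.88
tcp_pos: [0.6044, 0.1206, 0.0651]
orientation: [[0.35, -0.866, 0.357], [-0.612, -0.5, -0.613], [0.709, -0.004, -0.705]]
wrist_force: [-5.5, -0.7, 7.7]
gripper_width: 0.0302
finger_force: 30.0
```

>>> {"op": "apply_moves", "data": {
  "deltas": [
    [0,0,0,0,0,1,0.45],
    [0,0,0,0,0,1,0.45],
    [0,0,0,0,0,1,0.45],
    [0,0,0,0,0,1,0.45],
    [0,0,0,-7,12,14,0.45],
    [0,0,0,-18,31,35,0.45],
    [0,0,0,-40,52,85,0.4],
    [0,0,0,-100,60,130,0.4]
  ]
}}

```text
time: 66.88
tcp_pos: [0.515, 0.1817, 0.1871]
orientation: [[0.351, -0.866, 0.357], [-0.615, -0.501, -0.609], [0.706, -0.006, -0.708]]
wrist_force: [-0.7, 0.6, 0.3]
gripper_width: 0.052
finger_force: 0.0
```

>>> {"op": "apply_moves", "data": {
  "deltas": [
    [0,0,0,-40,0,20,0.4],
    [0,0,0,-60,0,40,0.4],
    [0,0,0,-60,0,40,0.4],
    [0,0,0,-60,0,40,0.4]
  ]
}}

```text
time: 67.38
tcp_pos: [0.4548, 0.1796, 0.2253]
orientation: [[0.352, -0.866, 0.356], [-0.614, -0.5, -0.611], [0.707, -0.004, -0.707]]
wrist_force: [-0.1, 0.2, -0.6]
gripper_width: 0.0523
finger_force: 0.0
```

Run:
```python
from h import *
s=st()
a=cv2.resize(snapshot('scene')[130:270,240:380][:,:,::-1],(400,400),interpolation=cv2.INTER_CUBIC)
b=cv2.resize(snapshot('top')[145:235,185:315][:,:,::-1],(390,270),interpolation=cv2.INTER_CUBIC)
b=cv2.copyMakeBorder(b,0,130,0,10,0)
cv2.imwrite('pics/w13.png',np.hstack([a,b]))
c=get_calibration('scene')
for x,y in[(.5782,.0083),(.59,.067),(.6012,.126)]:print(((pr(c,[[x,y,.086],[x,y,.106]])-[240,130])*400/140).round())
```

```text
t 67.38 tcp [454.8 179.6 225.3] yaw of y axis -149.98 z [ 0.356 -0.611 -0.707] w 52.3 F [-0.1  0.2 -0.6] J [ 1.06  0.26 -0.64  0.7  -1.24 -0.97]
[[133. 241.]
 [133. 226.]]
[[180. 203.]
 [181. 188.]]
[[225. 165.]
 [226. 150.]]
```

Run:
```python
from h import *
for n in('scene','top'):
    im=snapshot(n);c=get_calibration(n);h=cv2.cvtColor(im,cv2.COLOR_RGB2HSV)
    m=((h[...,0]<25)&(h[...,1]>120)&(h[...,2]>60)).astype(np.uint8)
    N,_,st_,ce=cv2.connectedComponentsWithStats(m)
    for x,y in[(.5782,.0083),(.59,.067),(.6012,.126)]:
        p=pr(c,[[x,y,.096]])[0];i=1+np.argmin(np.linalg.norm(ce[1:]-p,axis=1));print(n,'cartridge pred',p.round(1),'seen',ce[i].round(1),st_[i,4])
    # pin head
    yaw=-.191;k=np.array([.6199,.2245])-.045*np.array([np.cos(yaw),np.sin(yaw)])
    hp=k-.015*np.array([np.cos(yaw),np.sin(yaw)]);p=pr(c,[[*hp,.035]])[0]
    u,v=p.round().astype(int);g=h[v-14:v+15,u-14:u+15,2]<35
    N,_,st2,ce2=cv2.connectedComponentsWithStats(g.astype(np.uint8));print('pin head pred',p.round(1),[(np.round(ce2[i]+[u-14,v-14],1),int(st2[i,4])) for i in range(1,N) if st2[i,4]>8])
```

```text
scene cartridge pred [286.6 211.9] seen [286.3 209.4] 16
scene cartridge pred [303.2 198.3] seen [302.9 198.1] 17
scene cartridge pred [318.9 185.2] seen [318.9 182.8] 17
pin head pred [323.9 169.7] [(array([321.5, 170.9]), 58), (array([336.1, 172.3]), 34)]
top cartridge pred [286.9 191. ] seen [286.9 190.7] 9
top cartridge pred [265.  186.1] seen [264.6 186.8] 5
top cartridge pred [243.  181.4] seen [242.9 181.6] 11
pin head pred [203.9 199.4] [(array([205. , 196.3]), 249), (array([206.4, 185.4]), 9)]
```

Run:
```python
from h import *
im=snapshot('scene');c=get_calibration('scene');h=cv2.cvtColor(im,cv2.COLOR_RGB2HSV)
for x,y in[(.5782,.0083),(.59,.067),(.6012,.126)]:
    p=pr(c,[[x,y,.106],[x,y,.096],[x,y,.086],[x,y,.056],[x,y,.054]]).round(1);print(p.tolist())
    u=int(round(p[1,0]));v=int(p[0,1])-5
    print('col',v,[tuple(int(t) for t in h[r,u]) for r in range(v,v+14)])
    print('V side-2',[int(h[r,u-5,2]) for r in range(v,v+34)])
```

```text
[[286.7, 209.2], [286.6, 211.9], [286.5, 214.4], [286.3, 221.9], [286.3, 222.4]]
col 204 [(19, 26, 79), (130, 17, 45), (105, 24, 43), (15, 50, 61), (21, 179, 120), (22, 211, 138), (21, 198, 138), (20, 193, 102), (20, 169, 62), (20, 171, 58), (19, 169, 59), (21, 140, 60), (20, 33, 94), (0, 0, 134)]
V side-2 [157, 158, 157, 126, 72, 46, 89, 137, 138, 138, 135, 136, 134, 135, 136, 131, 63, 58, 64, 60, 59, 63, 79, 101, 73, 41, 38, 44, 45, 35, 39, 22, 20, 33]
[[303.4, 195.7], [303.2, 198.3], [303.0, 200.9], [302.5, 208.5], [302.4, 209.0]]
col 190 [(26, 31, 125), (30, 17, 77), (128, 49, 42), (110, 18, 43), (15, 22, 47), (9, 143, 80), (11, 187, 124), (11, 204, 100), (11, 201, 89), (10, 207, 75), (10, 230, 62), (10, 222, 62), (8, 66, 77), (90, 6, 135)]
V side-2 [157, 158, 161, 156, 125, 72, 67, 147, 135, 133, 134, 134, 135, 135, 137, 135, 67, 57, 63, 62, 63, 64, 59, 54, 66, 47, 44, 41, 46, 41, 38, 36, 29, 32]
[[319.2, 182.6], [318.9, 185.2], [318.6, 187.9], [317.7, 195.6], [317.7, 196.1]]
col 177 [(30, 27, 57), (120, 6, 42), (90, 28, 36), (15, 23, 45), (20, 146, 89), (21, 207, 143), (21, 213, 138), (21, 235, 104), (20, 255, 56), (20, 246, 56), (19, 223, 56), (20, 230, 52), (15, 62, 74), (60, 4, 137)]
V side-2 [155, 152, 154, 159, 124, 72, 56, 113, 140, 136, 137, 136, 137, 137, 137, 133, 64, 59, 60, 58, 58, 63, 61, 55, 83, 45, 39, 41, 47, 39, 43, 46, 36, 28]
```

```bash
python3 -c "
from cell import *
print(close_job())"
```

```text
the job is handed in; nothing more can be done
None
```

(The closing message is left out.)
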